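# Refit the cleaned optics of a stereo microscope

## Robot

A 6-joint arm with a two-finger parallel gripper is mounted at the origin on the work surface. World frame = base frame: x ahead of the robot, y to its left, z up, the work surface at z = 0. Lengths are in m, angles in rad, forces in N, time in s.
With the tool pointing down it reaches from about 0.4 to 0.825 m from the base axis. Payload 7 kg.
Tool frame: the origin (TCP) lies midway between the tips of the shut fingers; the grasp point (between the pads) lies 19 mm behind it; z points along the fingers, y is the line along which they close (so a half turn about z gives the same grasp; the last joint's range is limited). The gripper opens to 85 mm and grips with 20 to 120 N. Pads are 22 mm wide; open, the fingers measure 114 mm over their backs; the gripper's body (76 mm by 85 mm) begins 54 mm behind the grasp point. The pads swing forward as they close: fully open they stand 13 mm farther back than shut.
Start: joints at [-0.989, 0.359, 0.012, 0, -1.224, -0.288], TCP at [0.195, -0.646, 0.211] pointing down, gripper open.
Joint ranges: [-3.07, 3.07], [-1.43, 2.12], [-1.02, 1.25], [-3.03, 1.67], [-3.05, -0], [-3.03, 3.03]. Speed limits (rad/s): [2.39, 2.39, 3.01, 3.14, 3.14, 3.14].

## Interface

Orientations are given as a unit quaternion [w, x, y, z].
In Python, from station import arm gives the robot as it stands. The module is installed in compiled form; this text tells all that it offers.
- The arm moves only by the tool arm_command, never from a script. Its argument "rows" is a list that holds one entry, the list of rows, each a list of 7 numbers: the shift along the tool's x, y, z in mm, then the turn, a rotation vector about the tool's x, y, z in degrees, then the finger opening in mm, from 0 to 85.4. In form: [[[x, y, z, wx, wy, wz, gripper], ...]]. A call has 1 to 20 rows; each row shifts and turns the commanded pose from where the row before left it, along the tool's axes as they then stand; what a row does not reach is not made up. A row lasts 1/10 s, in which the tool goes at most 50 mm and 8.59 degrees, less where a joint would pass 70% of its speed; a pose out of reach is approached as far as the arm can. A call with a gripper value outside its range is refused whole. The fingers move at their own pace and stop on an object; "grip_force" is the grip in N (left out, the last holds). Time passes only in rows, so rows that do not move let the fingers close. It gives the time, the measured TCP pose, the force, the opening and the grip force at its end, in the units of the state.
- arm.observe(): the state, without advancing time (a new reading comes with each control period).
- arm.grab_frame(name): name is "side" or "top"; returns the picture (384x512x3 uint8, red, green, blue); there is no depth.
- arm.calibration(name): a dict with "mtx" (3x3 intrinsics, pixels), "extrinsics" (4x4, takes a point from camera to world coordinates). Camera axes: x right, y down, z forward; pixel columns grow to the right and rows downward; lengths in m; the calibration is good to about 2 mm. A picture is of the moment at which its call begins. calibration takes no time and is no camera call.
- arm.finish_job(): hands the job in; it is judged then, once.
Trained networks look in the newest picture that a camera, given by its name, has taken for a name from the list of things; names that differ only in an ending like _2 or _b are one class to them, and where a whole thing is asked for, a point or a joint stands for the part that bears it (a point fixed in the world has none). Each returns a list of dicts, best first, with "conf" (0 to 1); they miss things now and then, are a little off and sometimes report something else, mostly with a low value. They report only what shows in the picture. A call takes as long as a camera call. They do not tell look-alikes from the thing itself.
- arm.recognise(camera, target): "centre" ([column, row] in pixels, amid what is visible of it).
- arm.cut_out(camera, target): "region" (384x512 bool, what is visible of it) and "centre" ([column, row] in pixels, amid what is visible of it).
- arm.place_of(camera, target): "centre" ([column, row] in pixels: a listed point, or the origin of a listed thing).
The state is a dict: "clock": time; "qpos": joint angles; "joint_vel": joint speeds; "effort": joint torques, N m; "tool_pos": TCP position; "tcp_rot": TCP orientation; "wrist_force": force on the tool from outside, world axes, zero at the start; "moment": the same for the moment, N m; "grip_width": finger opening in m; "grip_force": force on a finger pad.
Only numpy, scipy, OpenCV 4.12 (cv2) and the standard library are available. Lean on these libraries where they do the work, as an engineer would, in place of code of your own. Each camera call takes 0.05 s, during which the arm holds its last target. There are 200 camera calls.

## Task

Put the microscope's cleaned optics back together. Build up the lens in the slotted cell, brass spacer at the bottom, glass lens flat on top of it and black retaining ring on top of the lens, each lying level and fully down; and stand the eyepieces fully home in the head's tubes, the one with the silver diopter ring in the left tube (left as seen from the robot) and the all-black one in the right tube. Leave the bottle, the solder reel and the screwdriver where they are.

Things in the scene. Friction and masses are not known exactly. Their poses are not given: they have to be found in the camera images.
- spacer: Plain brass ring (the spacer), lying flat: outside diameter 46 mm, inside 36 mm, 12 mm tall, about 40 g. Origin: centre of its underside, z up.
- lens: Round pale greenish glass lens blank, flat side down: diameter 46 mm with a straight edge 10 mm tall, the polished upper face doming 2.5 mm higher within 31 mm diameter; about 45 g. Origin: centre of its flat underside, z up.
- retaining_ring: Black ring with two small bright spanner notches on its top (the retaining ring), lying flat: outside diameter 46 mm, inside 36 mm, 8 mm tall, about 25 g. Origin: centre of its underside, z up.
- diopter_eyepiece: Eyepiece with a silver knurled diopter ring, standing on its steel barrel: barrel 30 mm dia (chamfered foot) 0 to 26 mm above origin; black body 42 mm dia 26 to 50 mm, its part above 40 mm silver (43 mm dia); black eyecup 31 mm dia 50 to 60 mm; about 110 g. In a tube the body rests on the mouth. Origin: centre of the barrel's foot, z up the axis.
- plain_eyepiece: Microscope eyepiece of the same size and weight as the other, but all black above its steel barrel, without a silver ring. Origin: centre of the barrel's foot, z up the axis.
- lens_cell: Fixed aluminium lens cell on a dark grey plate 84 mm square. Origin: centre of plate underside, on the mat (mat top z = 0.002). Seat (flange 72 mm dia) 12 mm above origin. Curved walls, inner radius 25, 5 mm thick, on its +x and -x sides, up to 44 mm; open finger slots 36 mm wide on +y and -y, down to the seat. Undersides when stacked: spacer 12, lens 24, ring 34 mm above origin.
- head: Fixed white microscope head on a cradle 100 x 116 mm, two black tubes pointing up. Origin: centre of cradle underside, on the mat; +y is left seen from the robot, yaw within 25 deg. Tube axes at x = 0, y = +32 mm (left) and -32 mm (right); mouths 90 mm up, bore 33, outside 41, 29 mm deep. A seated eyepiece's origin is 64 mm above the head's. Side knobs reach y = +-68 mm.
- flux_bottle: Bystander: amber bottle with red cap, 44 mm diameter, 100 mm tall, upright. Origin: centre of its underside.
- solder_reel: Bystander: solder reel with white flanges, 52 mm diameter, 40 mm tall, upright. Origin: centre of its underside.
- screwdriver: Bystander: orange-handled screwdriver, 170 mm long, lying across the far edge of the mat. Origin near the middle of its length, x along it.
Not all that is in view belongs to the job. There is more than one size of the lens; the job needs the largest.

How it is judged:
On the way, in this order (a step that is already met when the one before it is completed fails the run):
1. the brass spacer lies level on the seat of the lens cell (horizontal distance between spacer and lens_cell below 0.005 m and angle between spacer's own z axis and vertical below 0.08 rad and z of spacer in the frame of lens_cell between 0.0095 and 0.0145 m), for 0.2 s.
2. the lens lies flat on top of the spacer in the cell (all of step 1 and horizontal distance between lens and lens_cell below 0.005 m and angle between lens's own z axis and vertical below 0.08 rad and z of lens in the frame of lens_cell between 0.0215 and 0.0265 m), for 0.2 s.
3. the retaining ring lies on top of the lens in the cell (all of step 2 and horizontal distance between retaining_ring and lens_cell below 0.005 m and angle between retaining_ring's own z axis and vertical below 0.08 rad and z of retaining_ring in the frame of lens_cell between 0.0315 and 0.0365 m), for 0.2 s.
At the end, for the whole second after the job is handed in: Cell: spacer on seat, lens on it, ring on top, each within 5 mm of the axis, 2.5 mm in height, level within 4.5 deg. Silver-ringed eyepiece down in the left tube, black one in the right: within 4 mm in x and y, 3 mm in height, 4.5 deg upright. All at rest (under 20 mm/s) (all of step 3 and x of diopter_eyepiece in the frame of head between -0.004 and 0.004 m and y of diopter_eyepiece in the frame of head between 0.028 and 0.036 m and z of diopter_eyepiece in the frame of head between 0.061 and 0.067 m and angle between each of diopter_eyepiece, plain_eyepiece's own z axis and vertical below 0.08 rad and x of plain_eyepiece in the frame of head between -0.004 and 0.004 m and y of plain_eyepiece in the frame of head between -0.036 and -0.028 m and z of plain_eyepiece in the frame of head between 0.061 and 0.067 m and linear speed of each of spacer, lens, retaining_ring, diopter_eyepiece, plain_eyepiece below 0.02 m/s); the robot touches nothing.
It fails at once if the flux bottle is moved by more than 15 mm (distance of flux_bottle from where it was at the start of the episode above 0.015 m).
It fails at once if the solder reel is moved by more than 15 mm (distance of solder_reel from where it was at the start of the episode above 0.015 m).
It fails at once if the screwdriver is moved by more than 15 mm (distance of screwdriver from where it was at the start of the episode above 0.015 m).
It also fails if it takes over 120 s, if anything falls off the work surface, if the arm or the gripper's body presses on something with over 40 N, if the wrist force passes 120 N, or if a joint passes its speed limit or range.

## Working session

There is one attempt and no reset: what is moved stays moved. The work goes in short steps, Python scripts to look and compute and a tool call to move; the robot and the scene stay as the last step left them, time stands still between calls to the robot, and variables do not carry over. Pictures are saved under pics/ and viewed, at most 14 in all, crops included, and the job is handed in when it is done.

Besides the shell and the picture viewer there is one more tool, called after "Call:" in YAML: its name, and indented under it one key for each argument. arm_command: Moves the arm, as the interface text tells. Its arguments: {"type":"object","properties":{"rows":{"type":"array"},"grip_force":{"type":"number"}},"required":["rows"]}

```bash
mkdir -p pics && cat > h.py <<'E'
from station import arm
import numpy as np, cv2
def shot(cam,name=None,crop=None,scale=1):
    f=arm.grab_frame(cam)
    if name:
        g=f if crop is None else f[crop[1]:crop[3],crop[0]:crop[2]]
        g=cv2.resize(g,None,fx=scale,fy=scale,interpolation=cv2.INTER_CUBIC)
        cv2.imwrite('pics/'+name,g[:,:,::-1])
    return f
def unproj(cam,px,z):
    c=arm.calibration(cam);K=np.array(c['mtx']);T=np.array(c['extrinsics'])
    d=T[:3,:3]@np.linalg.solve(K,[px[0],px[1],1.]);o=T[:3,3]
    return o+d*(z-o[2])/d[2]
def proj(cam,P):
    c=arm.calibration(cam);K=np.array(c['mtx']);T=np.linalg.inv(np.array(c['extrinsics']))
    p=K@(T[:3,:3]@np.array(P,float)+T[:3,3]);return p[:2]/p[2]
E
python3 - <<'E'
from h import *
a=shot('top','t0.png',scale=1.5);shot('side','s0.png',scale=1.5)
for c in('top','side'):
    k=arm.calibration(c);print(c,np.round(k['mtx'],1).tolist(),np.round(k['extrinsics'],3).tolist())
names='spacer lens retaining_ring diopter_eyepiece plain_eyepiece lens_cell head flux_bottle solder_reel screwdriver'.split()
zs=dict(head=.002,lens_cell=.002)
for n in names:
  for c in('top','side'):
    r=arm.place_of(c,n)
    print(n,c,[(round(d['conf'],2),np.round(d['centre']).tolist(),np.round(unproj(c,d['centre'],.002)[:2],3).tolist()) for d in r[:4]])
s=arm.observe();print(s['clock'],s['tool_pos'],s['tcp_rot'],s['wrist_force'])
E
```

```text
top [[477.2, 0.0, 256.2], [0.0, 477.2, 189.7], [0.0, 0.0, 1.0]] [[0.086, -0.974, 0.211, 0.397], [-0.996, -0.085, 0.013, 0.001], [0.005, -0.211, -0.977, 1.259], [0.0, 0.0, 0.0, 1.0]]
side [[347.5, 0.0, 253.2], [0.0, 347.5, 194.1], [0.0, 0.0, 1.0]] [[-0.702, -0.403, 0.587, 0.194], [-0.712, 0.392, -0.582, 0.441], [0.004, -0.827, -0.562, 0.484], [0.0, 0.0, 0.0, 1.0]]
spacer top [(0.41, [223.0, 251.0], [0.496, 0.09])]
spacer side [(0.8, [276.0, 270.0], [0.489, 0.088])]
lens top [(0.81, [240.0, 185.0], [0.677, 0.062]), (0.65, [210.0, 180.0], [0.685, 0.146]), (0.65, [219.0, 161.0], [0.738, 0.127]), (0.58, [263.0, 214.0], [0.605, -0.005])]
lens side [(0.71, [217.0, 221.0], [0.679, 0.072]), (0.68, [195.0, 235.0], [0.674, 0.136]), (0.61, [180.0, 217.0], [0.747, 0.125])]
retaining_ring top [(0.39, [280.0, 248.0], [0.516, -0.058])]
retaining_ring side [(0.65, [314.0, 230.0], [0.51, -0.055])]
diopter_eyepiece top [(0.65, [261.0, 212.0], [0.609, 0.001]), (0.6, [148.0, 219.0], [0.564, 0.297])]
diopter_eyepiece side [(0.63, [265.0, 224.0], [0.597, 0.004]), (0.54, [201.0, 193.0], [0.793, 0.03])]
plai
[... 205 characters left out ...]
 189.0], [0.506, -0.29])]
head top [(0.77, [149.0, 223.0], [0.553, 0.295])]
head side [(0.62, [160.0, 316.0], [0.553, 0.298]), (0.17, [267.0, 223.0], [0.595, -0.001])]
flux_bottle top [(0.57, [179.0, 161.0], [0.728, 0.235])]
flux_bottle side [(0.94, [144.0, 241.0], [0.732, 0.223]), (0.65, [279.0, 164.0], [0.756, -0.217])]
solder_reel top [(0.62, [348.0, 171.0], [0.742, -0.225])]
solder_reel side [(0.92, [284.0, 163.0], [0.751, -0.233])]
screwdriver top [(0.6, [258.0, 141.0], [0.805, 0.026])]
screwdriver side [(0.67, [196.0, 190.0], [0.813, 0.031])]
1.1 [ 0.19545536 -0.64607281  0.21071327] [-1.06985660e-06 -1.46369304e-01  9.89230017e-01 -1.29754162e-05] [-0.62176932  0.17003156 -0.70666809]
```

View pics/t0.png

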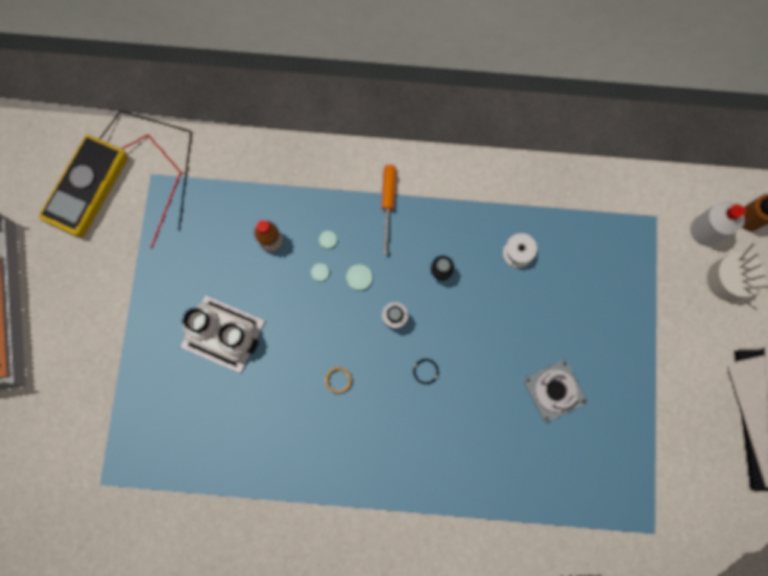

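View pics/s0.png

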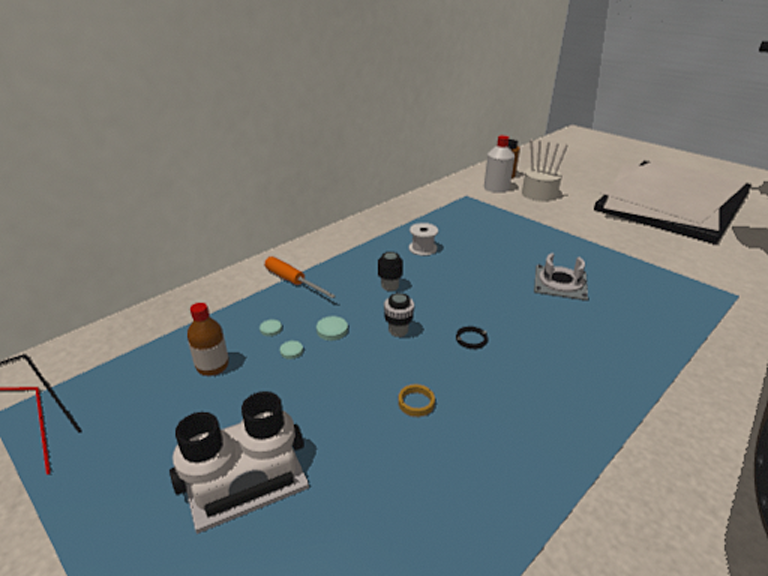

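Top view: the spacer is at (226,253), the ring at (284,247), the diopter eyepiece at (264,210) and the plain one at (295,179). The cell is at (370,261) and the head at (148,223). Lens candidates (px) are (240,185), (213,181) and (219,160); (240,185) is clearly the largest. I'll confirm that in an enlarged crop and measure.

```bash
cat >> h.py <<'E'
def hullpts(cam,prof,x,y):
    t=np.linspace(0,2*np.pi,48,endpoint=False);P=[]
    for r,z in prof: P+= [proj(cam,[x+r*np.cos(a),y+r*np.sin(a),z]) for a in t]
    return cv2.convexHull(np.array(P,np.float32))
def cen(h):
    m=cv2.moments(h);return np.array([m['m10'],m['m01']])/m['m00'],m['m00']
def fit(cam,mask,prof,xy0):
    """centre of a round thing from the convex hull of its mask; prof=[(r,z)] world z"""
    n,l,st,_=cv2.connectedComponentsWithStats(mask.astype(np.uint8))
    l=np.argwhere(l==1+np.argmax(st[1:,4]))[:,::-1].astype(np.float32)
    sq=np.concatenate([l+[dx,dy] for dx in(-.5,.5) for dy in(-.5,.5)]).astype(np.float32)
    c,A=cen(cv2.convexHull(sq));xy=np.array(xy0,float)
    for _ in range(5):
        p,Ap=cen(hullpts(cam,prof,*xy))
        J=np.array([(cen(hullpts(cam,prof,*(xy+d)))[0]-p)/.005 for d in([.005,0],[0,.005])]).T
        xy+=np.linalg.solve(J,c-p)
    return xy,A/Ap
M=.002
PROF=dict(spacer=[(.023,M),(.023,M+.012)],retaining_ring=[(.023,M),(.023,M+.008)],lens=[(.023,M),(.023,M+.010),(.0155,M+.0125)],
 diopter_eyepiece=[(.015,M),(.015,M+.026),(.021,M+.026),(.0215,M+.05),(.0155,M+.06)],plain_eyepiece=[(.015,M),(.015,M+.026),(.021,M+.026),(.021,M+.05),(.0155,M+.06)])
G=dict(spacer=(.49,.089),lens=(.678,.067),retaining_ring=(.513,-.057),diopter_eyepiece=(.6,.003),plain_eyepiece=(.695,-.08))
E
cat > m.py <<'E'
from h import *
a=shot('top');b=shot('side')
for n in PROF:
    for c in('top','side'):
        r=[d for d in arm.cut_out(c,n)]
        g=[]
        for d in r:
            xy,q=fit(c,d['region'],PROF[n],G[n])
            if np.hypot(*(xy-G[n]))<.03: print(n,c,round(d['conf'],2),np.round(xy,4),'area ratio',round(q,2))
def cr(f,x,y,w,s): return cv2.resize(f[y-w:y+w,x-w:x+w],(s,s),interpolation=cv2.INTER_CUBIC)
g=np.vstack([np.hstack([cr(a,232,175,30,260),cr(a,370,261,28,260),cr(a,148,223,38,260)]),np.hstack([cr(b,205,221,45,260),cr(b,374,185,28,260),cr(b,160,305,60,260)])])
cv2.imwrite('pics/m.png',g[:,:,::-1])
E
python3 m.py
```

```text
spacer top 0.45 [0.4913 0.0855] area ratio 0.96
spacer side 0.81 [0.4881 0.0844] area ratio 0.98
retaining_ring side 0.45 [ 0.5166 -0.0665] area ratio 0.98
lens top 0.81 [0.6773 0.063 ] area ratio 0.91Traceback (most recent call last):
  File "m.py", line 8, in <module>
    xy,q=fit(c,d['region'],PROF[n],G[n])
         ~~~^^^^^^^^^^^^^^^^^^^^^^^^^^^^
  File "h.py", line 31, in fit
    J=np.array([(cen(hullpts(cam,prof,*(xy+d)))[0]-p)/.005 for d in([.005,0],[0,.005])]).T
                     ~~~~~~~^^^^^^^^^^^^^^^^^^
  File "h.py", line 19, in hullpts
    for r,z in prof: P+= [proj(cam,[x+r*np.cos(a),y+r*np.sin(a),z]) for a in t]
                          ~~~~^^^^^^^^^^^^^^^^^^^^^^^^^^^^^^^^^^^^^
  File "h.py", line 15, in proj
    c=arm.calibration(cam);K=np.array(c['mtx']);T=np.linalg.inv(np.array(c['extrinsics']))
ValueError: time passes only in moves, steps and waits
```

```bash
sed -i 's/arm.calibration(cam)/CAL[cam]/; s/^def shot/CAL={c:arm.calibration(c) for c in("top","side")}\ndef shot/' h.py && sed -i "s/xy,q=fit(c,d\['region'\],PROF\[n\],G\[n\])/xy,q=fit(c,d['region'],PROF[n],G[n]) if d['region'].sum()>30 else (np.zeros(2),0)/" m.py && python3 m.py
```

```text
spacer side 0.88 [0.4898 0.0831] area ratio 0.95
retaining_ring top 0.48 [ 0.5289 -0.0698] area ratio 0.52
retaining_ring side 0.61 [ 0.5166 -0.0661] area ratio 0.99
lens top 0.72 [0.677  0.0641] area ratio 0.93
lens side 0.6 [0.6743 0.0648] area ratio 1.02
diopter_eyepiece top 0.81 [ 0.607 -0.005] area ratio 0.91
diopter_eyepiece side 0.58 [ 0.6037 -0.0035] area ratio 0.92
plain_eyepiece top 0.54 [ 0.6994 -0.0801] area ratio 1.03
plain_eyepiece side 0.88 [ 0.695  -0.0786] area ratio 0.98
```

View pics/m.png

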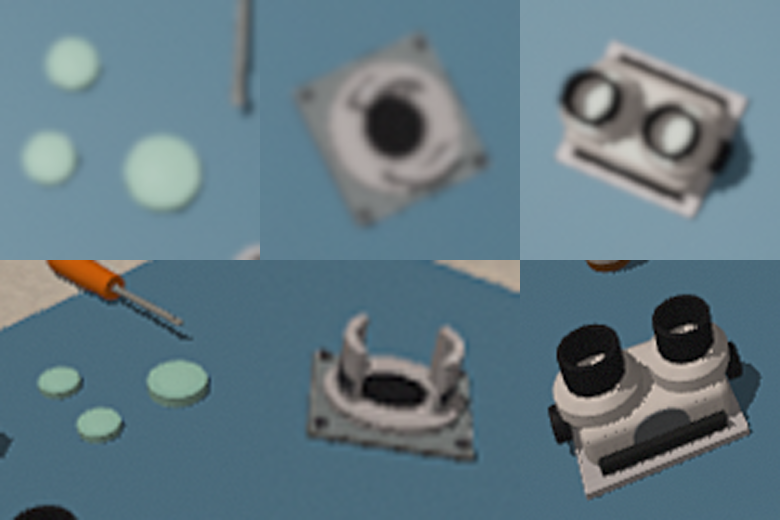

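The enlarged crop confirms the largest disc, at px (239,185), is the lens; the other two are clearly smaller. Next I'll fit the cell pose and the tube axes.

```bash
cat > c.py <<'E'
from h import *
from scipy.optimize import minimize
S=8
def rast(h): 
    m=np.zeros((384*S//1,512*S),np.uint8);cv2.fillConvexPoly(m,np.int32(np.round((h+.5)*S)),1);return m
def hullmask(mask):
    n,l,st,_=cv2.connectedComponentsWithStats(mask.astype(np.uint8))
    return sqhull(np.argwhere(l==1+np.argmax(st[1:,4]))[:,::-1])
def sqhull(l): return cv2.convexHull(np.concatenate([l+np.array([dx,dy]) for dx in(-.5,.5) for dy in(-.5,.5)]).astype(np.float32))
def iou(h1,h2):
    a=cv2.intersectConvexConvex(h1,h2)[0];return a/(cv2.contourArea(h1)+cv2.contourArea(h2)-a)
def pr(c,P): return cv2.convexHull(np.array([proj(c,p) for p in P],np.float32))
def cellpts(x,y,w,t):
    P=[(sx*.042,sy*.042,z) for sx in(-1,1) for sy in(-1,1) for z in(0,t)]
    for z in(.012,): P+=[(.036*np.cos(a),.036*np.sin(a),z) for a in np.linspace(0,6.28,40)]
    P+=[(s*.03*np.cos(a),.03*np.sin(a),.044) for s in(-1,1) for a in np.linspace(-.92,.92,15)]
    c,s=np.cos(w),np.sin(w);return [(x+c*p[0]-s*p[1],y+s*p[0]+c*p[1],.002+p[2]) for p in P]
def best(f,x0,step):
    sim=np.array([x0]+[np.array(x0)+np.eye(len(x0))[i]*step[i] for i in range(len(x0))])
    r=minimize(f,x0,method='Nelder-Mead',options=dict(initial_simplex=sim,xatol=1e-5,fatol=1e-6));return r.x,-r.fun
img={c:shot(c) for c in('top','side')}
H={}
for c in('top','side'):
    r=arm.cut_out(c,'lens_cell')
    r=[d for d in r if np.hypot(*(unproj(c,d['centre'],.01)[:2]-[.504,-.289]))<.05]
    if not r: print(c,'no cell');continue
    H[c]=hullmask(r[0]['region'])
    for w0 in(-.4,.6):
        x,q=best(lambda p:-iou(pr(c,cellpts(*p[:3],.006)),H[c]),[.504,-.289,w0],[.005,.005,.15]);print('cell',c,w0,np.round(x,4),round(q,3),round(r[0]['conf'],2))
# tubes: dark blobs near the head
for c in('top','side'):
    g=img[c].max(2)
    for nm,y0 in(('L',.325),('R',.265)):
        px=proj(c,[.555,y0,.085]);print(c,nm,'guess px',np.round(px))
    m=(g<75).astype(np.uint8)
    n,l,st,ce=cv2.connectedComponentsWithStats(m)
    for i in range(1,n):
        if st[i,4]>40 and np.hypot(*(ce[i]-proj(c,[.555,.295,.08])))<80:
            print(c,'dark comp',st[i].tolist(),np.round(ce[i],1))
            h=sqhull(np.argwhere(l==i)[:,::-1]);xy=unproj(c,ce[i],.08)[:2]
            x,q=best(lambda p:-iou(pr(c,[(p[0]+.0205*np.cos(a),p[1]+.0205*np.sin(a),z) for a in np.linspace(0,6.28,40) for z in(p[2],.092)]),h),[xy[0],xy[1],.07],[.005,.005,.01])
            print('   tube fit',np.round(x,4),round(q,3))
E
python3 c.py
```

```text
cell top -0.4 [ 0.5062 -0.2932 -1.0864] 0.953 0.85
cell top 0.6 [ 0.5062 -0.2932  0.4846] 0.953 0.85
cell side -0.4 [ 0.5002 -0.2892  0.5793] 0.925 0.91
cell side 0.6 [ 0.5002 -0.2892  0.5793] 0.925 0.91
top L guess px [129. 216.]
top R guess px [153. 218.]
top dark comp [122, 206, 11, 12, 50] [125.7 210.5]
   tube fit [0.57   0.3328 0.092 ] 0.392
top dark comp [146, 216, 11, 12, 41] [149.2 219.7]
   tube fit [0.5497 0.2681 0.092 ] 0.384
top dark comp [165, 225, 9, 12, 69] [168.9 230.7]
   tube fit [0.529  0.2163 0.092 ] 0.368
side L guess px [134. 290.]
side R guess px [169. 269.]
side dark comp [127, 209, 22, 23, 155] [140.9 223.6]
   tube fit [0.6891 0.2439 0.0824] 0.775
side dark comp [131, 235, 33, 16, 203] [150.7 243. ]
   tube fit [0.6234 0.259  0.092 ] 0.725
side dark comp [161, 261, 29, 32, 698] [174.9 276.2]
   tube fit [0.5421 0.2644 0.0648] 0.977
side dark comp [117, 275, 32, 33, 800] [132.5 290.9]
   tube fit [0.5616 0.3251 0.0649] 0.968
side dark comp [194, 283, 17, 36, 285] [201.6 299.5]
   tube fit [0.4699 0.2681 0.092 ] 0.472
side dark comp [113, 312, 13, 23, 141] [118.8 322.5]
   tube fit [0.5144 0.3642 0.092 ] 0.284
side dark comp [136, 314, 61, 31, 768] [165.3 326.6]
   tube fit [0.4681 0.3269 0.092 ] 0.52
```

```bash
cat >> h.py <<'E'
from scipy.spatial.transform import Rotation as Ro
def go(x,y,z,ang=None):
    """ang: world angle (deg) of closing axis. prints tool turn first, then shift in the turned tool frame (mm)"""
    s=arm.observe();q=s['tcp_rot'];R=Ro.from_quat([q[1],q[2],q[3],q[0]]);M_=R.as_matrix()
    cur=np.degrees(np.arctan2(M_[1,1],M_[0,1]));d=0 if ang is None else (ang-cur+90)%180-90
    R2=R*Ro.from_rotvec([0,0,-np.radians(d)])
    sh=R2.inv().apply(np.array([x,y,z])-s['tool_pos'])*1000
    print('t',round(s['clock'],2),'tcp',np.round(s['tool_pos'],4),'closing',round(cur,1),'tilt',np.round(M_[:2,2],4),'w',round(s['grip_width']*1e3,1),'| turn',round(-d,1),'shift',np.round(sh,1))
E
python3 -c "
from h import *
go(.4905,.0842,.08,120.4)"
```

```text
t 2.25 tcp [ 0.1955 -0.6461  0.2107] closing 106.8 tilt [ 0. -0.] w 85.3 | turn -13.6 shift [-624.   480.6  130.7]
```

Call:
arm_command:
  rows:
    - [[0,0,0,0,0,-6.8,65],[0,0,0,0,0,-6.8,65],[-34.7,26.7,7,0,0,0,65],[-34.7,26.7,7,0,0,0,65],[-34.7,26.7,7,0,0,0,65],[-34.7,26.7,7,0,0,0,65],[-34.7,26.7,7,0,0,0,65],[-34.7,26.7,7,0,0,0,65],[-34.7,26.7,7,0,0,0,65],[-34.7,26.7,7,0,0,0,65],[-34.7,26.7,7,0,0,0,65],[-34.7,26.7,7,0,0,0,65],[-34.7,26.7,7,0,0,0,65],[-34.7,26.7,7,0,0,0,65],[-34.7,26.7,7,0,0,0,65],[-34.7,26.7,7,0,0,0,65],[-34.7,26.7,7,0,0,0,65],[-34.7,26.7,7,0,0,0,65],[-34.6,26.7,7,0,0,0,65],[0,0,0,0,0,0,65]]
  grip_force: 30

```text
clock: 4.25
tool_pos: [0.4762, 0.0479, 0.0913]
tcp_rot: [0.0, -0.264, 0.964, -0.0]
wrist_force: [-0.4, -1.6, -0.7]
grip_width: 0.0652
grip_force: 0.0
```

```bash
python3 - <<'E'
from h import *
go(.4905,.0842,.006,120.4)
a=shot('side');b=shot('top')
def cr(f,x,y,w,s): return cv2.resize(f[y-w:y+w,x-w:x+w],(s,s),interpolation=cv2.INTER_CUBIC)
cv2.imwrite('pics/p1.png',np.hstack([cr(a,276,255,50,390),cr(b,226,245,40,390)])[:,:,::-1])
E
```

```text
t 4.25 tcp [0.4762 0.0479 0.0913] closing 120.7 tilt [0.001  0.0001] w 65.2 | turn 0.3 shift [-30.6  24.1  85.3]
```

View pics/p1.png

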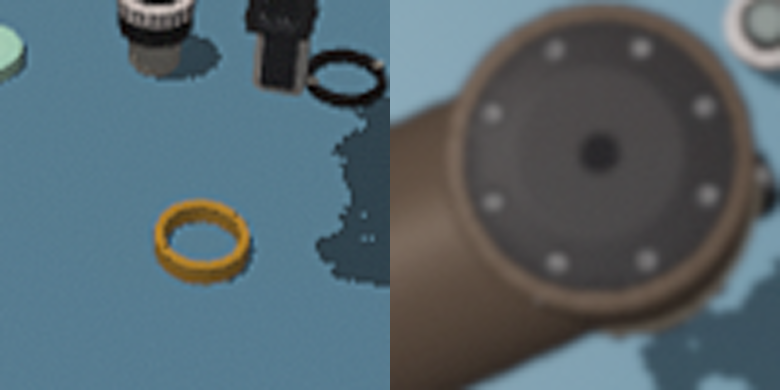

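The gripper stopped about 39 mm short because the rows were speed-limited. The spacer at side px (278,267) is clear, so I'll continue.

Call:
arm_command:
  rows:
    - [[-15.3,12,0,0,0,0,65],[-15.3,12,0,0,0,0,65],[0,0,15,0,0,0,65],[0,0,25,0,0,0,65],[0,0,25,0,0,0,65],[0,0,15,0,0,0,65],[0,0,5,0,0,0,65],[0,0,0,0,0,0,65]]

```text
clock: 5.15
tool_pos: [0.4884, 0.0802, 0.0064]
tcp_rot: [-0.0, -0.262, 0.965, -0.0]
wrist_force: [0.1, -0.3, -0.0]
grip_width: 0.0648
grip_force: 0.0
```

```bash
python3 - <<'E'
from h import *
go(.4905,.0842,.002,120.4)
a=shot('side')
def cr(f,x,y,w,s): return cv2.resize(f[y-w:y+w,x-w:x+w],(s,s),interpolation=cv2.INTER_CUBIC)
cv2.imwrite('pics/p2.png',cr(a,276,255,40,400)[:,:,::-1])
E
```

```text
t 5.15 tcp [0.4884 0.0802 0.0064] closing 120.4 tilt [-0.0008 -0.0006] w 64.8 | turn 0.0 shift [-3.9  2.3  4.4]
```

View pics/p2.png

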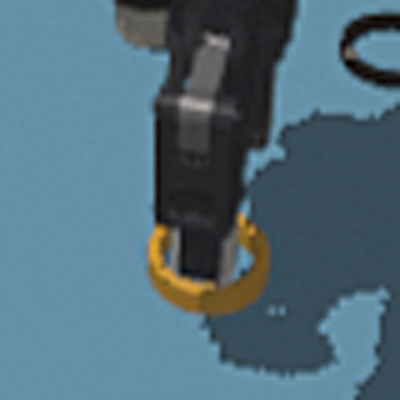

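```bash
python3 - <<'E'
from h import *
u=np.array([-.506,.862])
for z in(.006,.012,.016,.02,.025):
  print(z,[np.round(proj('side',[*(np.array([.4884,.0802])+u*r),z]),1).tolist() for r in(.0324,.040,.045)])
print(np.round(proj('side',[.4898,.0838,.002]),1))
E
```

```text
0.006 [[275.4, 279.1], [274.5, 282.2], [273.9, 284.3]]
0.012 [[275.5, 276.8], [274.6, 279.9], [274.0, 282.0]]
0.016 [[275.6, 275.2], [274.7, 278.3], [274.1, 280.4]]
0.02 [[275.7, 273.6], [274.8, 276.8], [274.2, 278.9]]
0.025 [[275.8, 271.7], [274.9, 274.8], [274.3, 276.9]]
[277.  268.4]
```

The tip projects 10–20 mm above the mat and, at 64.8 mm opening, outside the ring, so I'll finish the descent and close.

Call:
arm_command:
  rows:
    - [[-3.9,2.3,4.4,0,0,0,65],[0,0,0,0,0,0,60],[0,0,0,0,0,0,30],[0,0,0,0,0,0,30],[0,0,0,0,0,0,30],[0,0,0,0,0,0,30],[0,0,0,0,0,0,30]]
  grip_force: 30

```text
clock: 5.9
tool_pos: [0.4905, 0.0842, 0.0024]
tcp_rot: [0.0, -0.262, 0.965, 0.0]
wrist_force: [-0.2, -0.4, 0.9]
grip_width: 0.0299
grip_force: 0.0
```

```bash
python3 - <<'E'
from h import *
go(.4905,.0842,.002,120.4)
a=shot('side')
def cr(f,x,y,w,s): return cv2.resize(f[y-w:y+w,x-w:x+w],(s,s),interpolation=cv2.INTER_CUBIC)
cv2.imwrite('pics/p3.png',cr(a,276,255,40,400)[:,:,::-1])
for d in arm.cut_out('side','spacer'): print(d['conf'],fit('side',d['region'],PROF['spacer'],G['spacer']))
E
```

```text
t 5.9 tcp [0.4905 0.0842 0.0024] closing 120.4 tilt [0. 0.] w 29.9 | turn 0.0 shift [-0.   0.   0.4]
0.74 (array([0.77488549, 0.21239896]), 2.9857497765851706)
0.59 (array([0.48711798, 0.08547829]), 0.8597179510082237)
```

View pics/p3.png

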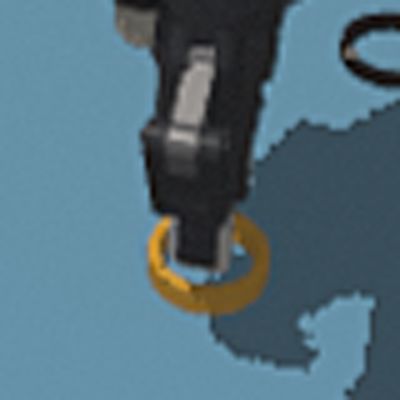

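The fingers closed to 30 mm without contact and the ring at crop (210,265) hasn't moved, so the tips must have passed above it. I'll reopen and step down gently, watching the force.

Call:
arm_command:
  rows:
    - [[0,0,0,0,0,0,60],[0,0,0,0,0,0,60],[0,0,0,0,0,0,60],[0,0,0,0,0,0,60]]

```text
clock: 6.4
tool_pos: [0.4905, 0.0842, 0.0023]
tcp_rot: [-0.0, -0.262, 0.965, -0.0]
wrist_force: [-0.4, -0.3, 0.0]
grip_width: 0.0601
grip_force: 0.0
```

Call:
arm_command:
  rows:
    - [[0,0,2,0,0,0,60],[0,0,2,0,0,0,60],[0,0,0,0,0,0,60],[0,0,0,0,0,0,60]]

```text
clock: 6.8
tool_pos: [0.4904, 0.0842, -0.0018]
tcp_rot: [-0.0, -0.262, 0.965, -0.0]
wrist_force: [-0.1, 0.8, 0.0]
grip_width: 0.0597
grip_force: 0.0
```

Call:
arm_command:
  rows:
    - [[0,0,2,0,0,0,60],[0,0,1,0,0,0,60],[0,0,0,0,0,0,55],[0,0,0,0,0,0,38],[0,0,0,0,0,0,38],[0,0,0,0,0,0,38]]

```text
clock: 7.4
tool_pos: [0.4905, 0.0842, -0.0046]
tcp_rot: [0.0, -0.262, 0.965, 0.0]
wrist_force: [0.6, 0.1, -0.3]
grip_width: 0.0379
grip_force: 0.0
```

```bash
python3 - <<'E'
from h import *
go(.4905,.0842,.002,120.4)
a=shot('side')
def cr(f,x,y,w,s): return cv2.resize(f[y-w:y+w,x-w:x+w],(s,s),interpolation=cv2.INTER_CUBIC)
cv2.imwrite('pics/p4.png',cr(a,276,255,40,400)[:,:,::-1])
E
```

```text
t 7.4 tcp [ 0.4905  0.0842 -0.0046] closing 120.4 tilt [0.0001 0.    ] w 37.9 | turn 0.0 shift [ 0.   0.  -6.6]
```

View pics/p4.png

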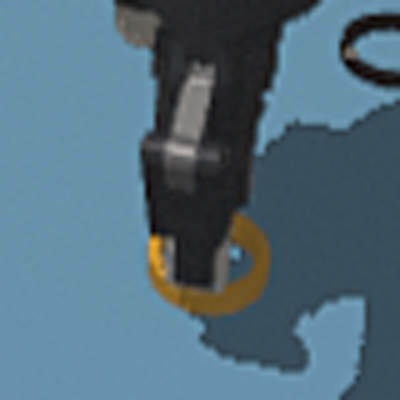

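Still above the ring: the tips sit higher than the TCP suggests. I'll go lower in steps.

Call:
arm_command:
  rows:
    - [[0,0,0,0,0,0,60],[0,0,0,0,0,0,60],[0,0,0,0,0,0,60],[0,0,2,0,0,0,60],[0,0,2,0,0,0,60],[0,0,2,0,0,0,60],[0,0,0,0,0,0,60]]

```text
clock: 8.15
tool_pos: [0.4902, 0.0841, -0.0111]
tcp_rot: [-0.0, -0.262, 0.965, -0.0]
wrist_force: [0.3, 1.0, 0.6]
grip_width: 0.0602
grip_force: 0.0
```

Call:
arm_command:
  rows:
    - [[0,0,0,0,0,0,42],[0,0,0,0,0,0,42],[0,0,0,0,0,0,42],[0,0,0,0,0,0,42]]

```text
clock: 8.55
tool_pos: [0.4905, 0.0842, -0.0105]
tcp_rot: [0.0, -0.263, 0.965, -0.0]
wrist_force: [-1.7, -0.2, 4.1]
grip_width: 0.0427
grip_force: 30.2
```

Call:
arm_command:
  rows:
    - [[0,0,-3,0,0,0,40],[0,0,-10,0,0,0,40],[0,0,-25,0,0,0,40],[0,0,-40,0,0,0,40],[0,0,-40,0,0,0,40],[0,0,0,0,0,0,40],[0,0,0,0,0,0,40]]

```text
clock: 9.25
tool_pos: [0.4911, 0.0847, 0.109]
tcp_rot: [0.002, -0.262, 0.965, 0.001]
wrist_force: [-0.1, 0.1, -1.4]
grip_width: 0.0421
grip_force: 30.6
```

```bash
python3 - <<'E'
from h import *
go(.4905,.0842,.002,120.4)
a=shot('side')
p=np.round(proj('side',[.4905,.0842,.12])).astype(int);print(p)
def cr(f,x,y,w,s): return cv2.resize(f[y-w:y+w,x-w:x+w],(s,s),interpolation=cv2.INTER_CUBIC)
cv2.imwrite('pics/p5.png',cr(a,p[0],p[1],60,480)[:,:,::-1])
for d in arm.cut_out('side','spacer'): print(d['conf'],d['centre'],d['region'].sum())
E
```

```text
t 9.25 tcp [0.4911 0.0847 0.109 ] closing 120.4 tilt [0.0029 0.002 ] w 42.1 | turn 0.0 shift [ 1.10e+00 -1.00e-01  1.07e+02]
[280 219]
0.72 [290.3, 217.6] 189
```

View pics/p5.png

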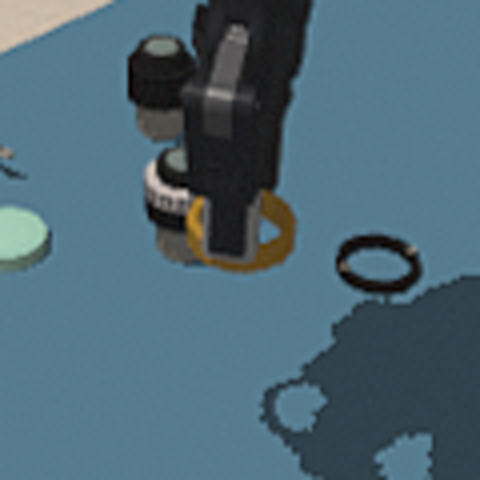

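```bash
cat >> h.py <<'E'
def held(n,dz,cam='side',show=True):
    """held thing: fit xy given underside = tcp+dz; give offset from TCP in tool x,y (mm)"""
    s=arm.observe();z=s['tool_pos'][2]+dz;pf=[(r,h-M+z) for r,h in PROF[n]];out=[]
    for d in arm.cut_out(cam,n):
        if d['region'].sum()<30: continue
        xy,q=fit(cam,d['region'],pf,s['tool_pos'][:2])
        e=xy-s['tool_pos'][:2]
        if np.hypot(*e)<.03:
            q4=s['tcp_rot'];R=Ro.from_quat([q4[1],q4[2],q4[3],q4[0]]).inv().apply([*e,0])*1e3
            out.append(R[:2]);print(n,'held',round(d['conf'],2),np.round(xy,4),'tool off mm',np.round(R[:2],1),'ratio',round(q,2))
    return out
E
python3 - <<'E'
from h import *
shot('side');held('spacer',.0125);shot('side');held('spacer',.0125)
go(.504,-.2905,.11,120.4)
E
```

```text
spacer held 0.74 [0.487  0.0848] tool off mm [1.8 2.2] ratio 0.94
spacer held 0.65 [0.4787 0.0828] tool off mm [10.1  4.7] ratio 0.54
t 9.55 tcp [0.4899 0.0839 0.1064] closing 120.4 tilt [-0.0018 -0.001 ] w 42.8 | turn 0.0 shift [ 177.3 -330.    -3.2]
```

Call:
arm_command:
  rows:
    - [[8,-15,0,0,0,0,40],[14,-26,0,0,0,0,40],[14.5,-27,0,0,0,0,40],[14.5,-27,0,0,0,0,40],[14.5,-27,0,0,0,0,40],[14.5,-27,0,0,0,0,40],[14.5,-27,0,0,0,0,40],[14.5,-27,0,0,0,0,40],[14.5,-27,0,0,0,0,40],[14.5,-27,0,0,0,0,40],[14.5,-27,0,0,0,0,40],[14.5,-27,0,0,0,0,40],[14.5,-27,10,0,0,0,40],[0,0,10,0,0,0,40],[0,0,0,0,0,0,40],[0,0,0,0,0,0,40]]

```text
clock: 11.15
tool_pos: [0.5047, -0.2986, 0.0867]
tcp_rot: [-0.001, -0.263, 0.965, 0.0]
wrist_force: [0.1, 0.3, -0.2]
grip_width: 0.0427
grip_force: 30.7
```

```bash
python3 - <<'E'
from h import *
shot('side');held('spacer',.0125);shot('side');held('spacer',.0125)
go(.5032,-.2912,.06,120.4)
E
```

```text
spacer held 0.69 [ 0.5018 -0.2946] tool off mm [1.  5.1] ratio 0.96
spacer held 0.48 [ 0.5013 -0.2935] tool off mm [1.2 6.4] ratio 0.96
t 11.35 tcp [ 0.5057 -0.2985  0.0879] closing 120.5 tilt [ 0.0008 -0.0002] w 42.8 | turn 0.1 shift [-1.5  7.6 27.9]
```

Call:
arm_command:
  rows:
    - [[-1,5.7,15,0,0,0,40],[0,0,20,0,0,0,40],[0,0,8,0,0,0,40],[0,0,0,0,0,0,40],[0,0,0,0,0,0,40]]

```text
clock: 11.85
tool_pos: [0.5037, -0.2938, 0.045]
tcp_rot: [0.0, -0.263, 0.965, -0.0]
wrist_force: [-0.0, -0.9, -0.4]
grip_width: 0.0427
grip_force: 30.7
```

```bash
python3 - <<'E'
from h import *
a=shot('side');held('spacer',.0125)
def cr(f,x,y,w,s): return cv2.resize(f[y-w:y+w,x-w:x+w],(s,s),interpolation=cv2.INTER_CUBIC)
cv2.imwrite('pics/p6.png',cr(a,374,180,32,576)[:,:,::-1])
go(.504,-.2928,.06,120.4)
print(np.round([proj('side',[.504,-.2928,z]) for z in(.002,.046,.06)],1))
E
```

```text
spacer held 0.4 [ 0.5095 -0.2841] tool off mm [-9.8  5.6] ratio 0.44
t 11.95 tcp [ 0.5039 -0.2939  0.0453] closing 120.5 tilt [ 0.0014 -0.0005] w 42.7 | turn 0.1 shift [ -0.6   0.9 -14.7]
[[372.8 188.6]
 [376.4 173.7]
 [377.5 168.7]]
```

View pics/p6.png

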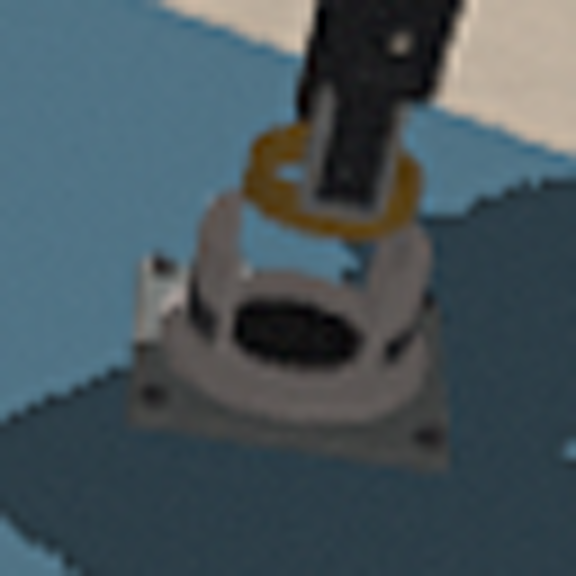

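The ring is level above the cell and between the walls: ring centre at crop (333,182), seat hole centre at (298,333). Allowing for the height difference, that lines up to about 1 mm. I'll descend in stages.

Call:
arm_command:
  rows:
    - [[-0.5,0,6,0,0,0,40],[0,0,4,0,0,0,40],[0,0,4,0,0,0,40],[0,0,4,0,0,0,40],[0,0,0,0,0,0,40]]

```text
clock: 12.45
tool_pos: [0.5031, -0.2934, 0.0255]
tcp_rot: [-0.001, -0.262, 0.965, 0.0]
wrist_force: [-0.8, 0.2, -0.1]
grip_width: 0.043
grip_force: 30.7
```

Call:
arm_command:
  rows:
    - [[0,0,6,0,0,0,40],[0,0,6,0,0,0,40],[0,0,0,0,0,0,40]]

```text
clock: 12.75
tool_pos: [0.5029, -0.2933, 0.0132]
tcp_rot: [-0.001, -0.262, 0.965, 0.0]
wrist_force: [-0.5, -0.9, -1.2]
grip_width: 0.0426
grip_force: 30.7
```

Call:
arm_command:
  rows:
    - [[0,0,5,0,0,0,40],[0,0,3,0,0,0,40],[0,0,2,0,0,0,40],[0,0,1,0,0,0,40],[0,0,0,0,0,0,40]]

```text
clock: 13.25
tool_pos: [0.5036, -0.2935, 0.0032]
tcp_rot: [-0.0, -0.263, 0.965, 0.0]
wrist_force: [-0.9, 0.2, -1.0]
grip_width: 0.0431
grip_force: 30.7
```

Call:
arm_command:
  rows:
    - [[0,0,1,0,0,0,40],[0,0,0.5,0,0,0,40],[0,0,0,0,0,0,40]]

```text
clock: 13.55
tool_pos: [0.5036, -0.2935, 0.0018]
tcp_rot: [0.0, -0.262, 0.965, -0.0]
wrist_force: [0.0, -0.1, -0.1]
grip_width: 0.0427
grip_force: 30.7
```

Call:
arm_command:
  rows:
    - [[0,0,0.6,0,0,0,40],[0,0,0,0,0,0,40],[0,0,0,0,0,0,46],[0,0,0,0,0,0,54],[0,0,0,0,0,0,54]]

```text
clock: 14.05
tool_pos: [0.5036, -0.2935, 0.0011]
tcp_rot: [-0.0, -0.262, 0.965, 0.0]
wrist_force: [-0.7, 0.5, -1.0]
grip_width: 0.054
grip_force: 0.0
```

Call:
arm_command:
  rows:
    - [[0,0,-15,0,0,0,54],[0,0,-35,0,0,0,54],[0,0,-45,0,0,0,60],[0,0,-45,0,0,0,60],[0,0,0,0,0,0,60]]

```text
clock: 14.55
tool_pos: [0.5073, -0.295, 0.1482]
tcp_rot: [0.004, -0.263, 0.965, -0.003]
wrist_force: [0.8, -0.6, 0.2]
grip_width: 0.06
grip_force: 0.0
```

```bash
python3 - <<'E'
from h import *
a=shot('side')
r=arm.cut_out('side','spacer')
for d in r: print(d['conf'],np.round(d['centre'],1),d['region'].sum())
go(.6757,.064,.1,120.4)
print(proj('side',[.5036,-.2935,.014]))
def cr(f,x,y,w,s): return cv2.resize(f[y-w:y+w,x-w:x+w],(s,s),interpolation=cv2.INTER_CUBIC)
cv2.imwrite('pics/p7.png',cr(a,374,180,32,448)[:,:,::-1])
E
```

```text
0.68 [373.  183.5] 163
t 14.65 tcp [ 0.5043 -0.2935  0.1426] closing 120.4 tilt [ 0.003  -0.0004] w 60.3 | turn 0.0 shift [-328.7  221.7   43. ]
[374.06611749 184.56742384]
```

View pics/p7.png

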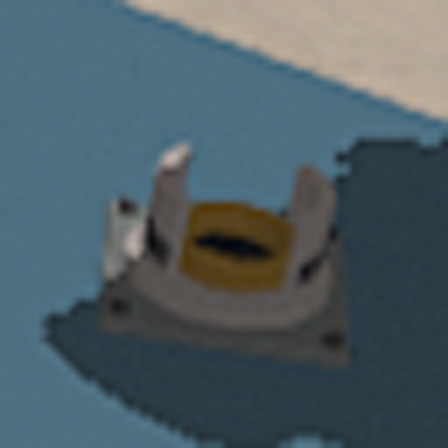

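The spacer is seated level in the cell: brass at crop (237,245) between the walls. Next is the lens.

Call:
arm_command:
  rows:
    - [[-10,7,0,0,0,0,62],[-18,12,0,0,0,0,62],[-20,13.5,0,0,0,0,62],[-20,13.5,0,0,0,0,62],[-20,13.5,0,0,0,0,62],[-20,13.5,0,0,0,0,62],[-20,13.5,0,0,0,0,62],[-20,13.5,0,0,0,0,62],[-20,13.5,0,0,0,0,62],[-20,13.5,0,0,0,0,62],[-20,13.5,0,0,0,0,62],[-20,13.5,0,0,0,0,62],[-20,13.5,0,0,0,0,62],[-20,13.5,0,0,0,0,62],[-20,13.5,0,0,0,0,62],[-20,13.5,10,0,0,0,62],[-20,13.5,25,0,0,0,62],[0,0,25,0,0,0,62],[0,0,0,0,0,0,62],[0,0,0,0,0,0,62]]

```text
clock: 16.65
tool_pos: [0.674, 0.0638, 0.0805]
tcp_rot: [-0.001, -0.263, 0.965, -0.0]
wrist_force: [0.3, 0.0, 1.0]
grip_width: 0.0622
grip_force: 0.0
```

```bash
python3 - <<'E'
from h import *
go(.6757,.064,-.012,120.4)
E
```

```text
t 16.65 tcp [0.674  0.0638 0.0805] closing 120.5 tilt [-0.0018 -0.0011] w 62.2 | turn 0.1 shift [-1.8 -0.6 92.5]
```

Call:
arm_command:
  rows:
    - [[-1.8,-0.6,30,0,0,0,60],[0,0,35,0,0,0,60],[0,0,20,0,0,0,60],[0,0,5,0,0,0,60],[0,0,2,0,0,0,60],[0,0,0,0,0,0,60]]

```text
clock: 17.25
tool_pos: [0.6773, 0.0642, -0.0091]
tcp_rot: [0.001, -0.262, 0.965, -0.0]
wrist_force: [0.2, -0.5, -0.5]
grip_width: 0.06
grip_force: 0.0
```

Call:
arm_command:
  rows:
    - [[0,0,1,0,0,0,60],[0,0,1,0,0,0,60],[0,0,0,0,0,0,60]]

```text
clock: 17.55
tool_pos: [0.6764, 0.0642, -0.0121]
tcp_rot: [0.0, -0.262, 0.965, 0.0]
wrist_force: [-0.7, 0.5, -0.0]
grip_width: 0.06
grip_force: 0.0
```

Call:
arm_command:
  rows:
    - [[0,0,1,0,0,0,60],[0,0,0.5,0,0,0,60],[0,0,0,0,0,0,60]]

```text
clock: 17.85
tool_pos: [0.676, 0.064, -0.0144]
tcp_rot: [-0.0, -0.262, 0.965, -0.0]
wrist_force: [-0.1, 0.4, -0.0]
grip_width: 0.0597
grip_force: 0.0
```

Call:
arm_command:
  rows:
    - [[0,0,0,0,0,0,50],[0,0,0,0,0,0,40],[0,0,0,0,0,0,40],[0,0,0,0,0,0,40],[0,0,0,0,0,0,40]]

```text
clock: 18.35
tool_pos: [0.6761, 0.064, -0.014]
tcp_rot: [0.0, -0.263, 0.965, -0.0]
wrist_force: [-2.2, -0.3, 5.1]
grip_width: 0.0437
grip_force: 30.2
```

Call:
arm_command:
  rows:
    - [[0,0,-4,0,0,0,40],[0,0,-10,0,0,0,40],[0,0,-25,0,0,0,40],[0,0,-40,0,0,0,40],[0,0,-40,0,0,0,40],[0,0,0,0,0,0,40],[0,0,0,0,0,0,40]]

```text
clock: 19.05
tool_pos: [0.6769, 0.0643, 0.1067]
tcp_rot: [0.002, -0.262, 0.965, 0.0]
wrist_force: [-0.5, -0.5, -1.1]
grip_width: 0.0435
grip_force: 30.6
```

```bash
python3 - <<'E'
from h import *
shot('side');held('lens',.016)
go(.5036,-.2935,.105,120.4)
E
```

```text
t 19.15 tcp [0.6754 0.064  0.1042] closing 120.4 tilt [-0.001   0.0001] w 43.7 | turn 0.0 shift [ 329.1 -221.4   -0.7]
```

Call:
arm_command:
  rows:
    - [[10,-7,0,0,0,0,40],[19,-12,0,0,0,0,40],[20,-13.5,0,0,0,0,40],[20,-13.5,0,0,0,0,40],[20,-13.5,0,0,0,0,40],[20,-13.5,0,0,0,0,40],[20,-13.5,0,0,0,0,40],[20,-13.5,0,0,0,0,40],[20,-13.5,0,0,0,0,40],[20,-13.5,0,0,0,0,40],[20,-13.5,0,0,0,0,40],[20,-13.5,0,0,0,0,40],[20,-13.5,0,0,0,0,40],[20,-13.5,0,0,0,0,40],[20,-13.5,0,0,0,0,40],[20,-13.5,0,0,0,0,40],[20,-13.5,15,0,0,0,40],[0,0,10,0,0,0,40],[0,0,0,0,0,0,40],[0,0,0,0,0,0,40]]

```text
clock: 21.15
tool_pos: [0.5043, -0.2939, 0.0799]
tcp_rot: [-0.0, -0.262, 0.965, -0.0]
wrist_force: [0.8, 0.4, -0.5]
grip_width: 0.0437
grip_force: 30.7
```

```bash
python3 - <<'E'
from h import *
shot('side');held('lens',.016);shot('side');held('lens',.016)
go(.5036,-.2935,.042,120.4)
E
```

```text
lens held 0.55 [ 0.502  -0.2904] tool off mm [1.3 4.2] ratio 0.99
t 21.35 tcp [ 0.5052 -0.2933  0.0803] closing 120.5 tilt [ 0.0011 -0.0003] w 43.8 | turn 0.1 shift [ 1.6  0.7 38.3]
```

Call:
arm_command:
  rows:
    - [[0.5,0.5,15,0,0,0,40],[0,0,15,0,0,0,40],[0,0,5,0,0,0,40],[0,0,0,0,0,0,40],[0,0,0,0,0,0,40]]

```text
clock: 21.85
tool_pos: [0.5045, -0.2934, 0.0453]
tcp_rot: [0.0, -0.263, 0.965, -0.0]
wrist_force: [-0.2, 0.0, -0.1]
grip_width: 0.0436
grip_force: 30.7
```

Call:
arm_command:
  rows:
    - [[0,0,4,0,0,0,40],[0,0,4,0,0,0,40],[0,0,4,0,0,0,40],[0,0,4,0,0,0,40],[0,0,0,0,0,0,40]]

```text
clock: 22.35
tool_pos: [0.5034, -0.2933, 0.028]
tcp_rot: [-0.0, -0.262, 0.965, 0.0]
wrist_force: [-0.2, 0.7, -0.3]
grip_width: 0.0435
grip_force: 30.7
```

Call:
arm_command:
  rows:
    - [[0,0,5,0,0,0,40],[0,0,5,0,0,0,40],[0,0,4,0,0,0,40],[0,0,2,0,0,0,40],[0,0,0,0,0,0,40],[0,0,0,0,0,0,40]]

```text
clock: 22.95
tool_pos: [0.504, -0.2935, 0.0127]
tcp_rot: [-0.0, -0.263, 0.965, -0.0]
wrist_force: [0.7, -0.8, -1.0]
grip_width: 0.0435
grip_force: 30.7
```

Call:
arm_command:
  rows:
    - [[0,0,1,0,0,0,40],[0,0,0.5,0,0,0,40],[0,0,0,0,0,0,40],[0,0,0,0,0,0,40]]

```text
clock: 23.35
tool_pos: [0.5039, -0.2934, 0.0113]
tcp_rot: [0.0, -0.262, 0.965, -0.0]
wrist_force: [-1.0, 0.1, -0.6]
grip_width: 0.0438
grip_force: 30.7
```

Call:
arm_command:
  rows:
    - [[0,0,0.6,0,0,0,40],[0,0,0,0,0,0,40],[0,0,0,0,0,0,46],[0,0,0,0,0,0,54],[0,0,0,0,0,0,54]]

```text
clock: 23.85
tool_pos: [0.504, -0.2935, 0.0107]
tcp_rot: [0.0, -0.262, 0.965, -0.0]
wrist_force: [0.4, 0.8, 0.6]
grip_width: 0.054
grip_force: 0.0
```

Call:
arm_command:
  rows:
    - [[0,0,-15,0,0,0,54],[0,0,-35,0,0,0,54],[0,0,-40,0,0,0,60],[0,0,-40,0,0,0,60],[0,0,0,0,0,0,60]]

```text
clock: 24.35
tool_pos: [0.5073, -0.2947, 0.1469]
tcp_rot: [0.004, -0.263, 0.965, -0.003]
wrist_force: [-0.1, -0.7, 0.0]
grip_width: 0.0602
grip_force: 0.0
```

```bash
python3 - <<'E'
from h import *
a=shot('side')
for d in arm.cut_out('side','lens'):
    if d['region'].sum()>30: print(d['conf'],np.round(d['centre'],1),d['region'].sum(),np.round(unproj('side',d['centre'],.032),4))
for c in('side','top'):
    if c=='top': shot('top')
    for d in arm.cut_out(c,'retaining_ring'):
        if d['region'].sum()>30:
            xy,q=fit(c,d['region'],PROF['retaining_ring'],G['retaining_ring']);print(c,d['conf'],np.round(xy,4),round(q,2),np.round(d['centre'],1))
def cr(f,x,y,w,s): return cv2.resize(f[y-w:y+w,x-w:x+w],(s,s),interpolation=cv2.INTER_CUBIC)
cv2.imwrite('pics/p8.png',cr(a,374,180,32,448)[:,:,::-1])
go(.52,-.067,.10,120.4)
E
```

```text
0.61 [193.7 232. ] 108 [0.6536 0.1518 0.032 ]
side 0.72 [ 0.5164 -0.0668] 0.9 [316.2 224.2]
t 24.6 tcp [ 0.5031 -0.2932  0.1394] closing 120.4 tilt [-0.0019  0.0007] w 59.8 | turn 0.0 shift [-129.   186.5   39.6]
```

View pics/p8.png

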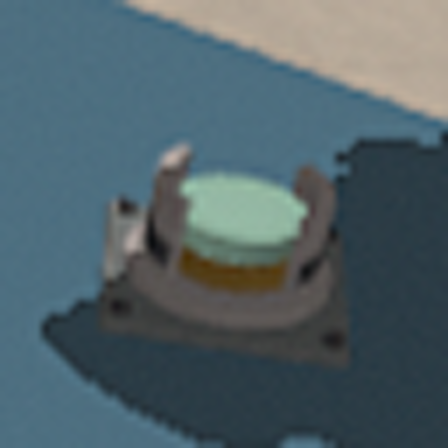

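The lens lies level on the spacer in the cell, glass at crop (243,215). Before picking the ring I'll get a second measurement of it from the top camera by its dark colour.

```bash
python3 - <<'E'
from h import *
print(unproj('top',[284.0,247.4],.006)[:2])
f=shot('top').astype(float)
x0,y0=268,232;c=f[y0:y0+32,x0:x0+32]
bg=np.median(c.reshape(-1,3),0);d=np.clip(bg.sum()-c.sum(2)-40,0,None)
v=np.argwhere(d>60);print(v.min(0)[::-1]+[x0,y0],v.max(0)[::-1]+[x0,y0],len(v))
h=cv2.convexHull(v[:,::-1].astype(np.float32));ce=cen(h)[0]+[x0,y0];print(ce,unproj('top',ce,.006)[:2])
E
```

```text
[ 0.51929796 -0.06771193]
[276 232] [299 263] 371
[288.94895657 248.83389735] [ 0.51668944 -0.08089627]
```

Call:
arm_command:
  rows:
    - [[-5,8,0,0,0,0,60],[-12,17.5,0,0,0,0,60],[-17,25,0,0,0,0,60],[-17,25,0,0,0,0,60],[-17,25,0,0,0,0,60],[-17,25,0,0,0,0,60],[-17,25,0,0,0,0,60],[-17,25,10,0,0,0,60],[-8.5,10.5,20,0,0,0,60],[0,0,25,0,0,0,60],[0,0,25,0,0,0,60],[0,0,0,0,0,0,60],[0,0,0,0,0,0,60]]

```text
clock: 25.95
tool_pos: [0.5194, -0.0683, 0.0605]
tcp_rot: [-0.001, -0.263, 0.965, -0.0]
wrist_force: [-0.1, 0.4, 0.3]
grip_width: 0.0598
grip_force: 0.0
```

```bash
python3 - <<'E'
from h import *
go(.519,-.068,-.012,120.4)
E
```

```text
t 25.95 tcp [ 0.5194 -0.0683  0.0605] closing 120.5 tilt [-0.0016 -0.0007] w 59.8 | turn 0.1 shift [ 0.   0.4 72.5]
```

Call:
arm_command:
  rows:
    - [[0,0,25,0,0,0,60],[0,0,30,0,0,0,60],[0,0,15,0,0,0,60],[0,0,2.5,0,0,0,60],[0,0,0,0,0,0,60],[0,0,0,0,0,0,60]]

```text
clock: 26.55
tool_pos: [0.5209, -0.0683, -0.0104]
tcp_rot: [0.001, -0.263, 0.965, -0.0]
wrist_force: [-0.8, -0.7, 0.5]
grip_width: 0.0601
grip_force: 0.0
```

Call:
arm_command:
  rows:
    - [[0,0,2,0,0,0,60],[0,0,1,0,0,0,60],[0,0,1,0,0,0,60],[0,0,0,0,0,0,60],[0,0,0,0,0,0,60]]

```text
clock: 27.05
tool_pos: [0.5196, -0.0685, -0.0159]
tcp_rot: [-0.0, -0.262, 0.965, -0.0]
wrist_force: [0.4, -0.2, -0.2]
grip_width: 0.0601
grip_force: 0.0
```

Call:
arm_command:
  rows:
    - [[0,0,0.5,0,0,0,50],[0,0,0,0,0,0,40],[0,0,0,0,0,0,40],[0,0,0,0,0,0,40],[0,0,0,0,0,0,40]]

```text
clock: 27.55
tool_pos: [0.5196, -0.0685, -0.0162]
tcp_rot: [0.0, -0.263, 0.965, -0.0]
wrist_force: [-1.9, 0.2, 5.1]
grip_width: 0.0436
grip_force: 30.3
```

Call:
arm_command:
  rows:
    - [[0,0,-4,0,0,0,40],[0,0,-15,0,0,0,40],[0,0,-35,0,0,0,40],[0,0,-35,0,0,0,40],[5,-8,-11,0,0,0,40],[12,-17.5,0,0,0,0,40],[17,-25,0,0,0,0,40],[17,-25,0,0,0,0,40],[17,-25,0,0,0,0,40],[17,-25,0,0,0,0,40],[17,-25,0,0,0,0,40],[17,-25,0,0,0,0,40],[17,-25,0,0,0,0,40],[8.5,-10.5,0,0,0,0,40],[0,0,0,0,0,0,40],[0,0,0,0,0,0,40]]

```text
clock: 29.15
tool_pos: [0.5015, -0.3234, 0.0832]
tcp_rot: [-0.0, -0.262, 0.965, 0.0]
wrist_force: [0.6, 0.4, -0.1]
grip_width: 0.0433
grip_force: 30.7
```

```bash
python3 - <<'E'
from h import *
shot('side');held('retaining_ring',.0182);shot('side');held('retaining_ring',.0182)
go(.5038,-.2935,.042,120.4)
E
```

```text
retaining_ring held 0.62 [ 0.5121 -0.3142] tool off mm [-13.5   2.3] ratio 0.32
retaining_ring held 0.6 [ 0.5135 -0.314 ] tool off mm [-14.3   1.7] ratio 0.29
t 29.35 tcp [ 0.5022 -0.3227  0.0837] closing 120.5 tilt [0.0002 0.    ] w 43.4 | turn 0.1 shift [-16.2  24.4  41.7]
```

Call:
arm_command:
  rows:
    - [[-8,12,0,0,0,0,40],[-8.2,12.4,0,0,0,0,40],[0,0,0,0,0,0,40],[0,0,0,0,0,0,40]]

```text
clock: 29.75
tool_pos: [0.5039, -0.2933, 0.0839]
tcp_rot: [0.0, -0.263, 0.965, -0.0]
wrist_force: [0.5, -0.3, -0.0]
grip_width: 0.0432
grip_force: 30.7
```

```bash
python3 - <<'E'
from h import *
a=shot('side')
go(.5038,-.2935,.042,120.4)
# ring ends beside the finger: bottom contour by dark threshold
z=.0837+.0182
for dx in(0,.003):
    h=hullpts('side',[(.023,z),(.023,z+.008)],.5038-.003-.862*dx,-.2935+.0035-.506*dx).reshape(-1,2);print(dx,np.round(h.min(0),1),np.round(h.max(0),1))
def cr(f,x,y,w,s): return cv2.resize(f[y-w:y+w,x-w:x+w],(s,s),interpolation=cv2.INTER_CUBIC)
cv2.imwrite('pics/p9.png',cr(a,376,168,32,576)[:,:,::-1])
E
```

```text
t 29.8 tcp [ 0.5038 -0.2937  0.0838] closing 120.5 tilt [ 0.0003 -0.0001] w 43.2 | turn 0.1 shift [-0.1  0.2 41.8]
0 [371.7 146.8] [392.8 158.9]
0.003 [373.  146.9] [394.2 159. ]
```

View pics/p9.png

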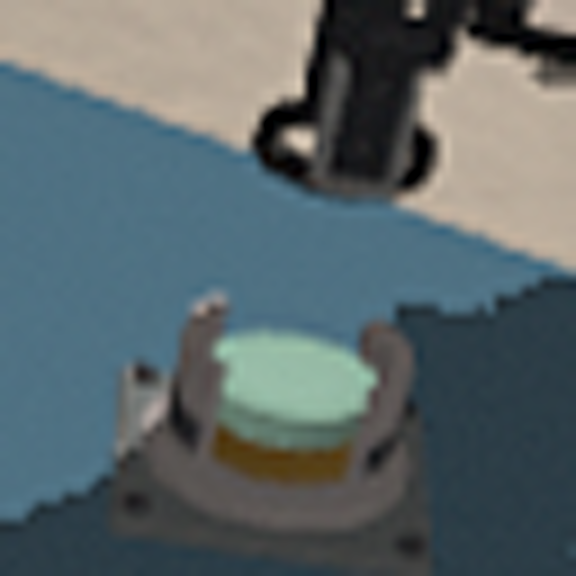

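Ring is held level, spanning crop cols 252–437, within about 1 mm of where it should be; lens and spacer sit well below. Descending.

Call:
arm_command:
  rows:
    - [[0.7,0,15,0,0,0,40],[0,0,20,0,0,0,40],[0,0,8,0,0,0,40],[0,0,6,0,0,0,40],[0,0,5,0,0,0,40],[0,0,0,0,0,0,40],[0,0,0,0,0,0,40]]

```text
clock: 30.5
tool_pos: [0.5033, -0.2949, 0.03]
tcp_rot: [0.0, -0.263, 0.965, -0.0]
wrist_force: [-0.2, 0.2, 0.3]
grip_width: 0.0432
grip_force: 30.7
```

Call:
arm_command:
  rows:
    - [[0,0,5,0,0,0,40],[0,0,3,0,0,0,40],[0,0,2,0,0,0,40],[0,0,0,0,0,0,40],[0,0,0,0,0,0,40]]

```text
clock: 31.0
tool_pos: [0.5029, -0.2946, 0.0195]
tcp_rot: [-0.0, -0.262, 0.965, 0.0]
wrist_force: [1.2, 0.8, -1.8]
grip_width: 0.0432
grip_force: 30.6
```

Call:
arm_command:
  rows:
    - [[0,0,1,0,0,0,40],[0,0,0.7,0,0,0,40],[0,0,0,0,0,0,40],[0,0,0,0,0,0,40]]

```text
clock: 31.4
tool_pos: [0.503, -0.2947, 0.0179]
tcp_rot: [0.0, -0.262, 0.965, -0.0]
wrist_force: [-0.2, 2.0, -0.3]
grip_width: 0.0432
grip_force: 30.7
```

Call:
arm_command:
  rows:
    - [[0,0,0,0,0,0,46],[0,0,0,0,0,0,54],[0,0,0,0,0,0,54],[0,0,-15,0,0,0,54],[0,0,-35,0,0,0,60],[0,0,-40,0,0,0,65],[0,0,-40,0,0,0,65],[0,0,0,0,0,0,65]]

```text
clock: 32.2
tool_pos: [0.5062, -0.2961, 0.1541]
tcp_rot: [0.004, -0.263, 0.965, -0.003]
wrist_force: [0.2, 0.2, 0.3]
grip_width: 0.0651
grip_force: 0.0
```

```bash
python3 - <<'E'
from h import *
a=shot('side')
def cr(f,x,y,w,s): return cv2.resize(f[y-w:y+w,x-w:x+w],(s,s),interpolation=cv2.INTER_CUBIC)
cv2.imwrite('pics/p10.png',cr(a,374,180,32,448)[:,:,::-1])
go(.605,-.0043,.15)
for c in('side','top'):
  if c=='top': shot(c)
  for n in('diopter_eyepiece','plain_eyepiece'):
    for d in arm.cut_out(c,n):
      if d['region'].sum()>30:
        xy,q=fit(c,d['region'],PROF[n],G[n]); print(n,c,round(d['conf'],2),np.round(xy,4),round(q,2))
E
```

```text
t 32.25 tcp [ 0.5047 -0.2953  0.1512] closing 120.4 tilt [ 0.006  -0.0017] w 65.0 | turn 0 shift [-233.9  200.     1.3]
plain_eyepiece side 0.91 [ 0.6965 -0.0809] 1.01
diopter_eyepiece top 0.52 [ 0.6073 -0.0045] 1.04
plain_eyepiece top 0.67 [0.8414 0.0245] 1.01
plain_eyepiece top 0.54 [ 0.7022 -0.0669] 0.24
```

View pics/p10.png

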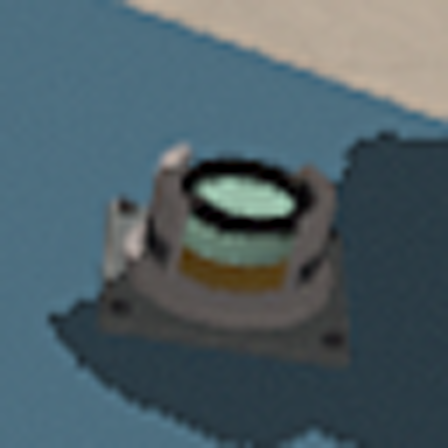

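The ring sits level on the lens and the stack is complete. Now the eyepieces: I'll measure the head's tubes in the top view as well.

```bash
cat > tubes.py <<'E'
from h import *
from scipy.optimize import minimize
g=cv2.GaussianBlur(shot('top').max(2).astype(np.float32),(0,0),.5)
t=np.linspace(0,2*np.pi,60,endpoint=False)
def samp(x,y,r,z=.092):
    P=np.array([proj('top',[x+r*np.cos(a),y+r*np.sin(a),z]) for a in t],np.float32)
    return cv2.remap(g,P[:,0].reshape(1,-1),P[:,1].reshape(1,-1),cv2.INTER_LINEAR).mean()
def cost(p):
    x,y,w=p;c=0
    for s in(.032,-.032):
        X,Y=x-s*np.sin(w),y+s*np.cos(w)
        c+=samp(X,Y,.0185)+samp(X,Y,.017)+samp(X,Y,.02)-1.5*samp(X,Y,.025)
    return c
r=minimize(cost,[.555,.294,-.31],method='Nelder-Mead',options=dict(initial_simplex=[[.555,.294,-.31],[.56,.294,-.31],[.555,.299,-.31],[.555,.294,-.2]],xatol=1e-5))
x,y,w=r.x;print('head top',np.round(r.x,4),'cost',r.fun,'L',np.round([x-.032*np.sin(w),y+.032*np.cos(w)],4),'R',np.round([x+.032*np.sin(w),y-.032*np.cos(w)],4))
print('qpos',np.round(arm.observe()['qpos'],2))
go(.605,-.0053,.1,162.2)
E
python3 tubes.py
```

```text
head top [ 0.5521  0.2904 -0.3171] cost 50.657379150390625 L [0.5621 0.3208] R [0.5421 0.26  ]
qpos [-0.19  0.26 -0.28 -0.   -1.03 -0.84]
t 32.55 tcp [ 0.5023 -0.2945  0.1467] closing 120.4 tilt [-0.0021  0.0005] w 65.4 | turn -41.8 shift [-306.8   -9.5   46.6]
```

Call:
arm_command:
  rows:
    - [[0,0,0,0,0,-8.3,65],[0,0,0,0,0,-8.4,65],[0,0,0,0,0,-8.3,65],[0,0,0,0,0,-8.4,65],[0,0,0,0,0,-8.4,65],[-12,-0.5,0,0,0,0,65],[-22,-0.7,0,0,0,0,65],[-25,-0.8,0,0,0,0,65],[-25,-0.8,0,0,0,0,65],[-25,-0.8,0,0,0,0,65],[-25,-0.8,0,0,0,0,65],[-25,-0.8,0,0,0,0,65],[-25,-0.8,0,0,0,0,65],[-25,-0.8,0,0,0,0,65],[-25,-0.8,0,0,0,0,65],[-25,-0.8,0,0,0,0,65],[-25,-0.8,0,0,0,0,65],[-23,-0.2,0,0,0,0,65],[0,0,0,0,0,0,65],[0,0,0,0,0,0,65]]

```text
clock: 34.55
tool_pos: [0.6053, -0.0044, 0.1472]
tcp_rot: [-0.001, -0.589, 0.808, 0.0]
wrist_force: [-0.1, 0.3, 0.5]
grip_width: 0.0649
grip_force: 0.0
```

```bash
python3 - <<'E'
from h import *
go(.605,-.0053,.012,162)
shot('side')
for d in arm.cut_out('side','diopter_eyepiece'):
  if d['region'].sum()>30: print(round(d['conf'],2),fit('side',d['region'],PROF['diopter_eyepiece'],(.604,-.004)))
E
```

```text
t 34.55 tcp [ 0.6053 -0.0044  0.1472] closing 162.2 tilt [-0.0013 -0.0004] w 64.9 | turn 0.2 shift [  0.9  -0.2 135.2]
0.63 (array([ 0.60439685, -0.00420101]), 0.9648761759513579)
```

Call:
arm_command:
  rows:
    - [[0.9,0,20,0,0,0,65],[0,0,35,0,0,0,65],[0,0,35,0,0,0,65],[0,0,25,0,0,0,65],[0,0,15,0,0,0,65],[0,0,5,0,0,0,65],[0,0,0,0,0,0,65],[0,0,0,0,0,0,65]]
  grip_force: 40

```text
clock: 35.45
tool_pos: [0.606, -0.0062, 0.0139]
tcp_rot: [0.001, -0.589, 0.808, -0.0]
wrist_force: [-0.6, -0.1, 0.3]
grip_width: 0.065
grip_force: 0.0
```

Call:
arm_command:
  rows:
    - [[0,0,0,0,0,0,50],[0,0,0,0,0,0,36],[0,0,0,0,0,0,36],[0,0,0,0,0,0,36],[0,0,0,0,0,0,36],[0,0,0,0,0,0,36]]
  grip_force: 40

```text
clock: 36.05
tool_pos: [0.606, -0.0059, 0.0142]
tcp_rot: [0.001, -0.59, 0.808, -0.0]
wrist_force: [-2.1, -0.0, 5.7]
grip_width: 0.0404
grip_force: 40.0
```

Call:
arm_command:
  rows:
    - [[0,0,-4,0,0,0,36],[0,0,-15,0,0,0,36],[0,0,-35,0,0,0,36],[0,0,-40,0,0,0,36],[0,0,-36,0,0,0,36],[0,0,0,0,0,0,36],[0,0,0,0,0,0,36]]

```text
clock: 36.75
tool_pos: [0.6056, -0.0058, 0.1441]
tcp_rot: [0.001, -0.589, 0.808, -0.0]
wrist_force: [-0.7, -0.2, -0.8]
grip_width: 0.0405
grip_force: 40.6
```

```bash
python3 - <<'E'
from h import *
shot('side');held('diopter_eyepiece',-.0118)
go(.5628,.3226,.145,162)
E
```

```text
diopter_eyepiece held 0.93 [0.6043 0.0019] tool off mm [-7.4  2.9] ratio 0.71
t 36.85 tcp [ 0.6044 -0.0061  0.1421] closing 162.2 tilt [-0.0015  0.    ] w 40.3 | turn 0.2 shift [-299.8  141.2   -2.9]
```

Call:
arm_command:
  rows:
    - [[-10,5,0,0,0,0,36],[-17,8,0,0,0,0,36],[-19.5,9.2,0,0,0,0,36],[-19.5,9.2,0,0,0,0,36],[-19.5,9.2,0,0,0,0,36],[-19.5,9.2,0,0,0,0,36],[-19.5,9.2,0,0,0,0,36],[-19.5,9.2,0,0,0,0,36],[-19.5,9.2,0,0,0,0,36],[-19.5,9.2,0,0,0,0,36],[-19.5,9.2,0,0,0,0,36],[-19.5,9.2,0,0,0,0,36],[-19.5,9.2,0,0,0,0,36],[-19.5,9.2,0,0,0,0,36],[-19.5,9.2,0,0,0,0,36],[-19.5,9.2,0,0,0,0,36],[0,0,0,0,0,0,36],[0,0,0,0,0,0,36]]

```text
clock: 38.65
tool_pos: [0.5614, 0.3238, 0.1425]
tcp_rot: [-0.0, -0.59, 0.807, -0.0]
wrist_force: [-0.0, -0.5, -0.6]
grip_width: 0.0405
grip_force: 40.6
```

```bash
python3 - <<'E'
from h import *
a=shot('side');held('diopter_eyepiece',-.0118)
go(.5628,.3226,.145,162)
p=proj('side',[.5628,.3226,.12]);print(p)
x,y=np.round(p).astype(int)
def cr(f,x,y,w,s): return cv2.resize(f[y-w:y+w,x-w:x+w],(s,s),interpolation=cv2.INTER_CUBIC)
cv2.imwrite('pics/p11.png',cr(a,max(x,50),y,50,600)[:,:,::-1])
print(max(x,50)-50,y-50)
np.save('a.npy',a)
E
```

```text
diopter_eyepiece held 0.58 [0.5503 0.3351] tool off mm [-7.9 14.3] ratio 0.52
t 38.75 tcp [0.5617 0.3228 0.1427] closing 162.2 tilt [-0.0003 -0.0003] w 40.5 | turn 0.2 shift [-0.2 -1.1 -2.3]
[128.29316586 269.49864587]
78 219
```

View pics/p11.png

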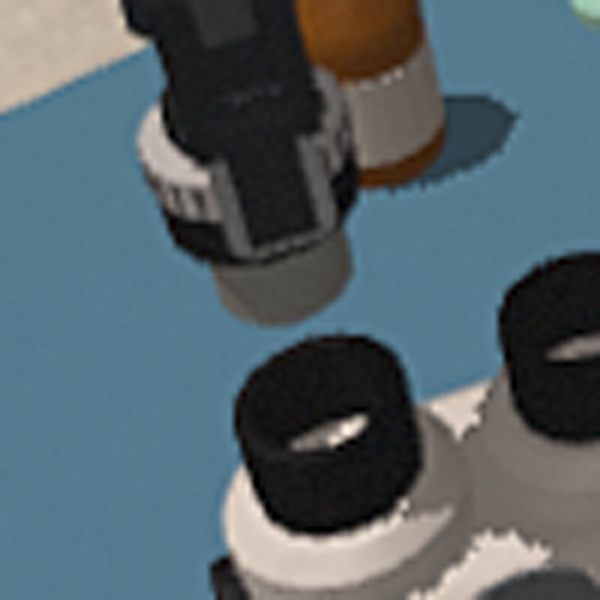

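The eyepiece is held upright, silver ring visible. Its barrel foot is at crop (284,325), and the left tube mouth is at about (325,390). I'll fit the barrel from this frame and compare it with the tube in the same camera.

```bash
cat > barrel.py <<'E'
from h import *
from scipy.optimize import minimize
def barrel(a,tcp,dz,off=(0,0)):
    z=tcp[2]+dz
    p0=proj('side',[tcp[0],tcp[1],z+.008]);x0,y0=np.round(p0).astype(int)
    f=a.astype(int);m=np.zeros(f.shape[:2],np.uint8)
    s=(abs(f[...,0]-f[...,2])<35)&(f.max(2)>65)&(f.max(2)<175)&(f[...,2]<=f[...,0]+4)
    m[y0-4:y0+22,x0-20:x0+22]=s[y0-4:y0+22,x0-20:x0+22]
    n,l,st,ce=cv2.connectedComponentsWithStats(m,connectivity=4)
    i=1+np.argmax(st[1:,4]);print('comp',st[i],np.round(ce[i],1))
    v=np.argwhere(l==i)[:,::-1].astype(np.float32)
    S=np.concatenate([v+np.array([dx,dy],np.float32) for dx in(-.5,.5) for dy in(-.5,.5)]);h=cv2.convexHull(S)
    # foot edge: left/right extreme and lowest points
    def cost(p):
        P=np.array([proj('side',[p[0]+.015*np.cos(t),p[1]+.015*np.sin(t),zz]) for t in np.linspace(0,6.28,40) for zz in(z+.001,z+p[2])],np.float32)
        q=cv2.convexHull(P);I=cv2.intersectConvexConvex(h,q)[0];return -I/(cv2.contourArea(h)+cv2.contourArea(q)-I)
    i0=[tcp[0],tcp[1],.02]
    r=minimize(cost,i0,method='Nelder-Mead',options=dict(initial_simplex=[i0,[i0[0]+.004,i0[1],.02],[i0[0],i0[1]+.004,.02],[i0[0],i0[1],.012]]))
    return r.x,-r.fun
E
python3 - <<'E'
from barrel import *
a=np.load('a.npy');t=arm.observe()['tool_pos']
x,q=barrel(a,t,-.0118);print('barrel',np.round(x,4),round(q,3),'minus tcp',np.round((x[:2]-t[:2])*1e3,1))
E
```

```text
comp [114 258  22  15 195] [125.4 266. ]
barrel [0.5619 0.3251 0.001 ] 0.83 minus tcp [0.2 2.3]
```

```bash
python3 - <<'E'
from h import *
a=np.load('a.npy');t=arm.observe()['tool_pos'];print(t)
z=t[2]-.0118
f=a.astype(int)
for r in range(256,275): print(r,' '.join('%3d'%f[r,c].max() for c in range(110,140)))
def ex(x,y):
    P=lambda r,zz:np.array([proj('side',[x+r*np.cos(k),y+r*np.sin(k),zz]) for k in np.linspace(0,6.28,200)])
    A=P(.015,z+.002);B=P(.014,z);return A[:,0].min(),A[:,0].max(),max(A[:,1].max(),B[:,1].max()),A[A[:,0].argmin(),1],A[A[:,0].argmax(),1]
for d in([0,0],[.003,0],[0,.003]): print(d,np.round(ex(t[0]+d[0],t[1]+d[1]),1))
E
```

```text
[0.56167087 0.32275978 0.14272525]
256  16  16  21  35  40  71  88  86  71  24  30  32  29  31  27  28  31  31  27  21  31  65  90  75  38  98 154 145 142 142
257  24  21  20  18  27  57  91  88  81  34  27  28  31  30  27  24  28  26  31  42  55  73  74  59  57 102 154 143 142 142
258  25  26  23  22  22  45  87  89  81  47  25  29  25  20  28  40  45  64  66  66  70  73  58  64  69  83 140 146 142 141
259  19  24  25  29  20  36  73  92  84  61  17  25  42  45  67  72  63  83  71  52  48  59  73  72  67  72 116 146 142 143
260  22  19  20  24  23  31  55  87  93  85  51  66  71  64  82  69  40  44  29  49  63  76  73  70  67  71 112 150 144 142
261  43  19  19  19  23  20  34  65  76  76  70  80  68  40  33  30  52  61  66  80  76  75  71  69  71  67  97 151 143 142
262 107  74  71  30  24  28  14  19  32  43  48  43  28  38  55  67  83  82  80  79  78  74  74  72  69  69  89 152 143 143
263 146 131 126  69  57  60  55  53  55  60  67  63  65  75  83  80  76  78  77  76  78  75  75  71  69  67  84 145 145 142
264 146 148 145 104  79  84  84  84  83  80  83  84  83  80  80  79  76  
[... 715 characters left out ...]
 79  83  79  80  78  78  78  75  74  74  74  89 125 151 144 144 142 143 142 142
271 144 142 142 143 145 143 122  98  93  91  82  83  81  78  79  79  79  77  75  88 110 131 150 145 143 142 143 141 142 143
272 142 141 141 142 143 146 144 136 113 102  98  80  83  77  77  80  82  88 110 132 151 148 147 146 144 144 145 144 144 143
273 145 142 143 142 141 142 144 147 143 134 135 113 114 108 115 116 124 132 153 151 150 151 151 149 138 142 151 151 150 147
274 142 142 141 143 142 143 142 143 144 145 147 147 149 149 150 149 151 153 149 130 134 129 126 122  96 105 130 129 127 130
[0, 0] [115.3 138.  272.  265.8 261.4]
[0.003, 0] [114.3 136.9 270.8 264.7 260.3]
[0, 0.003] [113.3 136.  273.1 266.9 262.5]
```

Relative to the tube in the same camera, the barrel is within about 1 mm. Descending with force checks.

Call:
arm_command:
  rows:
    - [[0.5,0,15,0,0,0,36],[0,0,15,0,0,0,36],[0,0,6,0,0,0,36],[0,0,0,0,0,0,36],[0,0,2,0,0,0,36],[0,0,2,0,0,0,36],[0,0,0,0,0,0,36]]

```text
clock: 39.45
tool_pos: [0.5617, 0.3225, 0.1032]
tcp_rot: [0.0, -0.589, 0.808, 0.0]
wrist_force: [0.8, 0.1, -0.9]
grip_width: 0.0407
grip_force: 40.6
```

Call:
arm_command:
  rows:
    - [[0,0,2,0,0,0,36],[0,0,2,0,0,0,36],[0,0,0,0,0,0,36]]

```text
clock: 39.75
tool_pos: [0.5619, 0.3226, 0.0989]
tcp_rot: [0.0, -0.589, 0.808, -0.0]
wrist_force: [1.0, 0.2, -0.2]
grip_width: 0.0408
grip_force: 40.6
```

It is inside the bore with no contact force; lowering on.

Call:
arm_command:
  rows:
    - [[0,0,4,0,0,0,36],[0,0,4,0,0,0,36],[0,0,4,0,0,0,36],[0,0,4,0,0,0,36],[0,0,2.5,0,0,0,36],[0,0,0,0,0,0,36],[0,0,0,0,0,0,36]]

```text
clock: 40.45
tool_pos: [0.5617, 0.3224, 0.0801]
tcp_rot: [-0.0, -0.589, 0.808, -0.0]
wrist_force: [2.2, -0.3, -2.6]
grip_width: 0.0406
grip_force: 40.6
```

Call:
arm_command:
  rows:
    - [[0,0,0.6,0,0,0,36],[0,0,0.6,0,0,0,36],[0,0,0,0,0,0,36]]

```text
clock: 40.75
tool_pos: [0.5618, 0.3226, 0.0795]
tcp_rot: [0.0, -0.589, 0.808, -0.0]
wrist_force: [2.8, 1.1, 0.4]
grip_width: 0.0406
grip_force: 40.9
```

Call:
arm_command:
  rows:
    - [[0,-0.6,0.6,0,0,0,36],[0,0,0.6,0,0,0,36],[0,0,0,0,0,0,36]]

```text
clock: 41.05
tool_pos: [0.5621, 0.3223, 0.0785]
tcp_rot: [0.0, -0.589, 0.808, 0.0]
wrist_force: [-0.7, 0.5, 4.2]
grip_width: 0.0402
grip_force: 41.5
```

Call:
arm_command:
  rows:
    - [[0,0,0,0,0,0,44],[0,0,0,0,0,0,55],[0,0,0,0,0,0,62],[0,0,0,0,0,0,62],[0,0,-15,0,0,0,62],[0,0,-35,0,0,0,62],[0,0,-35,0,0,0,62],[0,0,0,0,0,0,62],[0,0,0,0,0,0,62]]

```text
clock: 41.95
tool_pos: [0.5624, 0.3226, 0.1639]
tcp_rot: [0.001, -0.589, 0.808, 0.0]
wrist_force: [-0.0, 0.4, -0.6]
grip_width: 0.0615
grip_force: 0.0
```

```bash
python3 - <<'E'
from h import *
a=shot('side')
pf=[(r,h-M+.066) for r,h in PROF['diopter_eyepiece'] if h-M>=.026-1e-9]
for d in arm.cut_out('side','diopter_eyepiece'):
  if d['region'].sum()>30:
    print(round(d['conf'],2),np.round(d['centre'],1),d['region'].sum())
    xy,q=fit('side',d['region'],pf,(.5616,.3251));print('   side-frame',np.round(xy,4),round(q,2),'tube side-frame .5616 .3251')
go(.6976,-.0815,.16,162)
E
```

```text
0.71 [131.9 280.1] 915
   side-frame [0.5607 0.3241] 1.0 tube side-frame .5616 .3251
t 42.05 tcp [0.5616 0.3218 0.162 ] closing 162.2 tilt [-0.0014 -0.0008] w 62.3 | turn 0.2 shift [ 341.5 -254.     2.1]
```

The silver-ringed eyepiece is seated: silhouette ratio 1.00 and about 1 mm off the tube axis. Next is the plain one.

Call:
arm_command:
  rows:
    - [[10,-7.5,0,0,0,0,65],[16,-12,0,0,0,0,65],[19.5,-14.5,0,0,0,0,65],[19.5,-14.5,0,0,0,0,65],[19.5,-14.5,0,0,0,0,65],[19.5,-14.5,0,0,0,0,65],[19.5,-14.5,0,0,0,0,65],[19.5,-14.5,0,0,0,0,65],[19.5,-14.5,0,0,0,0,65],[19.5,-14.5,0,0,0,0,65],[19.5,-14.5,0,0,0,0,65],[19.5,-14.5,0,0,0,0,65],[19.5,-14.5,0,0,0,0,65],[19.5,-14.5,0,0,0,0,65],[19.5,-14.5,0,0,0,0,65],[19.5,-14.5,0,0,0,0,65],[19.5,-14.5,0,0,0,0,65],[19.5,-14.5,0,0,0,0,65],[3.5,-2.5,0,0,0,0,65],[0,0,0,0,0,0,65]]

```text
clock: 44.05
tool_pos: [0.6993, -0.0826, 0.1621]
tcp_rot: [-0.001, -0.588, 0.809, 0.0]
wrist_force: [-0.1, 0.2, -0.3]
grip_width: 0.0648
grip_force: 0.0
```

```bash
python3 - <<'E'
from h import *
shot('side')
for d in arm.cut_out('side','plain_eyepiece'):
  if d['region'].sum()>30: print(round(d['conf'],2),fit('side',d['region'],PROF['plain_eyepiece'],(.696,-.08)))
go(.6976,-.0815,.0135,162)
E
```

```text
0.78 (array([ 0.69518784, -0.07895223]), 0.915646112031234)
t 44.15 tcp [ 0.6993 -0.0809  0.1625] closing 162.2 tilt [-0.0009  0.    ] w 64.4 | turn 0.2 shift [  1.1   1.3 149. ]
```

Call:
arm_command:
  rows:
    - [[0.8,1,25,0,0,0,65],[0,0,35,0,0,0,65],[0,0,40,0,0,0,65],[0,0,30,0,0,0,65],[0,0,14,0,0,0,65],[0,0,5,0,0,0,65],[0,0,0,0,0,0,65],[0,0,0,0,0,0,65]]
  grip_force: 40

```text
clock: 44.95
tool_pos: [0.7, -0.0807, 0.0159]
tcp_rot: [0.001, -0.59, 0.808, -0.001]
wrist_force: [0.2, -0.1, -0.2]
grip_width: 0.0647
grip_force: 0.0
```

Call:
arm_command:
  rows:
    - [[0,0,0,0,0,0,50],[0,0,0,0,0,0,36],[0,0,0,0,0,0,36],[0,0,0,0,0,0,36],[0,0,0,0,0,0,36],[0,0,0,0,0,0,36]]

```text
clock: 45.55
tool_pos: [0.6995, -0.0809, 0.0158]
tcp_rot: [0.001, -0.59, 0.808, -0.001]
wrist_force: [-0.5, 0.6, 6.1]
grip_width: 0.04
grip_force: 39.7
```

Call:
arm_command:
  rows:
    - [[0,0,-4,0,0,0,36],[0,0,-15,0,0,0,36],[0,0,-35,0,0,0,36],[0,0,-40,0,0,0,36],[0,0,-36,0,0,0,36],[0,0,0,0,0,0,36],[0,0,0,0,0,0,36]]

```text
clock: 46.25
tool_pos: [0.6993, -0.0809, 0.1464]
tcp_rot: [0.002, -0.589, 0.808, -0.001]
wrist_force: [-1.3, 0.1, -1.8]
grip_width: 0.0404
grip_force: 40.6
```

```bash
python3 - <<'E'
from h import *
go(.5422,.2615,.147,162)
E
```

```text
t 46.25 tcp [ 0.6993 -0.0809  0.1464] closing 162.2 tilt [0.0033 0.0007] w 40.4 | turn 0.2 shift [-277.1  255.2   -0.9]
```

Call:
arm_command:
  rows:
    - [[-9,8,0,0,0,0,36],[-14,13,0,0,0,0,36],[-18,16.6,0,0,0,0,36],[-18,16.6,0,0,0,0,36],[-18,16.6,0,0,0,0,36],[-18,16.6,0,0,0,0,36],[-18,16.6,0,0,0,0,36],[-18,16.6,0,0,0,0,36],[-18,16.6,0,0,0,0,36],[-18,16.6,0,0,0,0,36],[-18,16.6,0,0,0,0,36],[-18,16.6,0,0,0,0,36],[-18,16.6,0,0,0,0,36],[-18,16.6,0,0,0,0,36],[-18,16.6,0,0,0,0,36],[-18,16.6,0,0,0,0,36],[-2,1.8,0,0,0,0,36],[0,0,0,0,0,0,36],[0,0,0,0,0,0,36]]

```text
clock: 48.15
tool_pos: [0.5396, 0.2605, 0.1436]
tcp_rot: [-0.0, -0.59, 0.808, -0.0]
wrist_force: [0.2, -0.3, -0.8]
grip_width: 0.0407
grip_force: 40.6
```

```bash
python3 - <<'E'
from h import *
a=shot('side');t=arm.observe()['tool_pos'];go(.5422,.2615,.147,162)
z=t[2]-.0137;f=a.astype(int).max(2)
def ex(x,y):
    P=lambda r,zz:np.array([proj('side',[x+r*np.cos(k),y+r*np.sin(k),zz]) for k in np.linspace(0,6.28,200)])
    A=P(.015,z+.002);B=P(.014,z);return np.array([A[:,0].min(),A[:,0].max(),max(A[:,1].max(),B[:,1].max()),A[A[:,0].argmin(),1],A[A[:,0].argmax(),1]])
for d in([0,0],[.003,0],[0,.003]): print(d,np.round(ex(t[0]+d[0],t[1]+d[1]),1))
e=ex(*t[:2]);c0=int(e[0])-6;c1=int(e[1])+6;r1=int(e[2])+5
print('cols from',c0)
for r in range(r1-17,r1): print(r,' '.join('%3d'%f[r,c] for c in range(c0,c1)))
E
```

```text
t 48.2 tcp [0.5399 0.2602 0.1437] closing 162.2 tilt [-0.0006 -0.0005] w 40.5 | turn 0.2 shift [-1.9 -1.8 -3.3]
[0, 0] [163.3 184.3 257.7 251.4 248.7]
[0.003, 0] [162.2 183.1 256.6 250.3 247.7]
[0, 0.003] [161.5 182.6 258.7 252.4 249.7]
cols from 157
245  74  87 120 101  23  15  20  25  21  23  26  26  58  84  85  87  78  60  42  25  13  33  52  67  81  77  73 101 157 151 149 148 148
246 113 124 162 151 104  99  44  23  19  16  20  16  17  32  43  36   9  18  31  38  57  70  84  82  79  73  71  93 158 151 149 148 148
247 158 154 152 153 160 153  92  60  54  44  48  45  40  32  32  47  58  63  68  73  87  83  81  78  78  75  70  90 151 151 148 148 148
248 151 149 148 148 152 149 112  84  83  75  78  79  77  67  68  83  89  87  89  87  83  80  82  78  77  74  72  81 138 151 149 148 147
249 148 148 148 149 150 148 122  78  81  84  83  87  85  89  84  85  83  82  84  85  83  81  80  80  78  75  73  83 138 152 147 149 148
250 149 147 150 148 150 154 142  84  79  81  82  84  82  84  85  83  83  82  82  82  81  82  80  80  79  76  73  86 145 151 148 148 149
251 148 148 148 148 150 152 143  
[... 762 characters left out ...]
 148 148 148 148 148
257 149 148 150 147 148 149 149 149 151 150 133 119  97  94  90  88  83  81  88  89 101 114 135 156 152 148 149 148 147 148 147 147 146
258 148 147 147 148 148 150 147 147 149 151 152 150 135 128 117 119 119 115 133 132 146 157 152 150 150 149 149 148 147 147 148 148 149
259 148 149 149 147 148 147 148 149 148 148 148 150 152 153 156 157 160 159 160 159 157 156 154 151 152 149 148 148 148 148 149 149 148
260 146 148 147 147 148 147 149 149 149 150 149 150 152 156 155 144 139 141 133 133 133 135 136 138 148 155 151 150 149 148 147 147 148
261 148 149 148 147 149 148 148 147 149 150 152 154 135 138 127  93  71  69  44  46  40  51  74  81 109 137 147 154 151 149 147 148 148
```

Held offset measured. The right-tube target is TCP (0.5428, 0.2643), and two independent routes agree on it.

Call:
arm_command:
  rows:
    - [[-4.7,-1.6,5,0,0,0,36],[0,0,15,0,0,0,36],[0,0,14,0,0,0,36],[0,0,0,0,0,0,36],[0,0,2,0,0,0,36],[0,0,2,0,0,0,36],[0,0,0,0,0,0,36]]

```text
clock: 48.9
tool_pos: [0.5433, 0.2648, 0.1062]
tcp_rot: [0.0, -0.589, 0.808, 0.0]
wrist_force: [-0.9, 0.1, -1.4]
grip_width: 0.0405
grip_force: 40.6
```

Call:
arm_command:
  rows:
    - [[0,0,2,0,0,0,36],[0,0,2,0,0,0,36],[0,0,2,0,0,0,36],[0,0,0,0,0,0,36]]

```text
clock: 49.3
tool_pos: [0.5433, 0.2647, 0.0998]
tcp_rot: [0.0, -0.589, 0.808, -0.0]
wrist_force: [1.0, 0.4, -0.4]
grip_width: 0.0402
grip_force: 40.6
```

Foot about 6 mm into the bore, no contact.

Call:
arm_command:
  rows:
    - [[0,0,4,0,0,0,36],[0,0,4,0,0,0,36],[0,0,4,0,0,0,36],[0,0,4,0,0,0,36],[0,0,2,0,0,0,36],[0,0,0,0,0,0,36],[0,0,0,0,0,0,36]]

```text
clock: 50.0
tool_pos: [0.5431, 0.2646, 0.0818]
tcp_rot: [-0.0, -0.589, 0.808, -0.0]
wrist_force: [2.0, -0.0, -2.4]
grip_width: 0.0404
grip_force: 40.5
```

Call:
arm_command:
  rows:
    - [[0,0,0.6,0,0,0,36],[0,0,0.6,0,0,0,36],[0,0,0,0,0,0,36]]

```text
clock: 50.3
tool_pos: [0.5432, 0.2648, 0.081]
tcp_rot: [0.0, -0.589, 0.808, -0.0]
wrist_force: [2.2, -0.4, -1.4]
grip_width: 0.0401
grip_force: 40.5
```

Call:
arm_command:
  rows:
    - [[0,-0.5,0.6,0,0,0,36],[0,0,0.6,0,0,0,36],[0,0,0.4,0,0,0,36],[0,0,0,0,0,0,36]]

```text
clock: 50.7
tool_pos: [0.5435, 0.2647, 0.0801]
tcp_rot: [0.0, -0.59, 0.808, 0.0]
wrist_force: [-3.4, -0.5, 7.9]
grip_width: 0.0404
grip_force: 41.6
```

Call:
arm_command:
  rows:
    - [[0,0,0,0,0,0,44],[0,0,0,0,0,0,55],[0,0,0,0,0,0,62],[0,0,0,0,0,0,62],[0,0,-15,0,0,0,62],[0,0,-35,0,0,0,62],[0,0,-35,0,0,0,62],[25,0,-20,0,0,0,62],[25,0,0,0,0,0,62],[25,0,0,0,0,0,62],[25,0,0,0,0,0,62],[25,0,0,0,0,0,62],[25,0,0,0,0,0,62],[0,0,0,0,0,0,62]]

```text
clock: 52.1
tool_pos: [0.4966, 0.1192, 0.1844]
tcp_rot: [-0.0, -0.589, 0.808, 0.0]
wrist_force: [0.7, 0.3, 0.1]
grip_width: 0.0618
grip_force: 0.0
```

```bash
python3 - <<'E'
from h import *
for c in('side','top'):
  a=shot(c)
  for n,tb in(('diopter_eyepiece',(.5616,.3251)),('plain_eyepiece',(.5421,.2644))):
    pf=[(r,h-M+.066) for r,h in PROF[n] if h-M>=.026-1e-9]
    for d in arm.cut_out(c,n):
      if d['region'].sum()>30:
        xy,q=fit(c,d['region'],pf,tb);print(c,n,round(d['conf'],2),np.round(d['centre'],1),np.round(xy,4),round(q,2),'tube side-frame',tb)
  for n in('flux_bottle','solder_reel','screwdriver','lens_cell','retaining_ring'):
    r=arm.place_of(c,n);print(c,n,[(round(d['conf'],2),np.round(d['centre']).tolist()) for d in r[:2]])
print(arm.observe()['clock'])
E
```

```text
side diopter_eyepiece 0.67 [128.8 280.1] [0.5607 0.3239] 1.01 tube side-frame (0.5616, 0.3251)
side diopter_eyepiece 0.18 [172.5 264.9] [0.5405 0.2657] 0.99 tube side-frame (0.5616, 0.3251)
side plain_eyepiece 0.78 [175.3 263.9] [0.5411 0.2654] 0.99 tube side-frame (0.5421, 0.2644)
side flux_bottle [(0.95, [144.0, 241.0])]
side solder_reel [(0.5, [280.0, 164.0]), (0.3, [165.0, 315.0])]
side screwdriver [(0.8, [202.0, 190.0])]
side lens_cell [(0.73, [375.0, 190.0])]
side retaining_ring [(0.52, [378.0, 180.0])]
top plain_eyepiece 0.18 [362. 265.] [ 0.4971 -0.2709] 3.9 tube side-frame (0.5421, 0.2644)
top flux_bottle [(0.74, [178.0, 163.0])]
top solder_reel [(0.79, [344.0, 168.0])]
top screwdriver [(0.8, [257.0, 143.0]), (0.4, [377.0, 260.0])]
top lens_cell [(0.9, [368.0, 261.0])]
top retaining_ring [(0.5, [373.0, 262.0])]
52.9
```

Both eyepieces sit on the tube axes at the seated height (silhouette ratios 0.99–1.01). The stack is in place, the bystanders are unmoved and the gripper is clear, so I'm handing in.

```bash
python3 -c "
from station import arm
print(arm.finish_job())"
```

```text
the job is handed in; nothing more can be done
None
```

I handed the job in at about 53 s on the clock; no verdict came back, but camera checks showed the spacer, lens and ring stacked level in the cell, both eyepieces home in their correct tubes and the bystanders unmoved.

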